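# Free the showcase lid's hidden safety catch, open it and put the jar away

## Robot

A 7-joint arm with a two-finger parallel gripper is mounted at the origin on a cart in front of the work surface, level with it; the furniture and walls round the work are solid. World frame = base frame: x ahead of the robot, y to its left, z up, the work surface at z = 0. Lengths are in mm, angles in degrees, forces in N, time in s.
With the tool pointing down it reaches from about 400 to 850 mm from the base axis. Payload 4.5 kg.
Tool frame: the origin (TCP) lies on the centre line of the jaws, within the pads' length; the fingertips stand r.finger_overhang ahead of it and the grasp point (between the pads) lies 3 mm ahead of it (r.finger_overhang is the distance from the TCP to the fingertips, in mm); z points along the fingers, y is the direction in which the jaws open and shut (so a half turn about z gives the same grasp; the last joint's range is limited). The gripper opens to 85 mm and grips with 20 to 120 N. Pads are 22 mm wide; open, the fingers measure 114 mm over their backs; the gripper's body (76 mm by 85 mm) begins 54 mm behind the grasp point. The pads swing forward as they close: fully open they stand 13 mm farther back than shut.
Start: joints at [76.249, 39.483, -11.15, 89.685, 9.013, 51.709, -12.324], TCP at [169.023, -601.734, 253.317] pointing down, gripper open.
Joint ranges: [-172.22, 172.22], [-26.19, 119.32], [-84.43, 86.54], [7.71, 146.69], [-57.33, 237.33], [2.42, 119.75], [-152.13, 152.13]. Speed limits (degrees/s): [147.25, 147.25, 180, 180, 180, 180, 180].

## Interface

Orientations are given as [roll, pitch, yaw] about the fixed x, y, z axes, in that order (R = Rz(yaw) Ry(pitch) Rx(roll)).
In Python, from station import r, eyes, nets gives the robot as it stands.
- The arm moves only by the tool step_arm, never from a script. Its argument "moves" is a list of rows, each a list of 7 numbers: the turn, a rotation vector about the tool's x, y, z in rad, then the shift along the tool's x, y, z in m, then the closure, from 0 (fully open) to 1 (shut). A call has 1 to 20 rows; each row shifts and turns the commanded pose from where the row before left it, along the tool's axes as they then stand; what a row does not reach is not made up. A row lasts 1/12 s, in which the tool goes at most 41.7 mm and 7.16 degrees, less where a joint would pass 70% of its speed; a pose out of reach is approached as far as the arm can. A call is refused whole if a number of a shift passes 0.0417 or a number of a turn 0.125, either way. A call with a gripper value outside its range is refused whole. The fingers move at their own pace and stop on an object; "newtons" is the grip in N (left out, the last holds). Time passes only in rows, so rows that do not move let the fingers close. It gives the time, the measured TCP pose, the force and the opening at its end, in the units of the state.
- r.get_state(): the state, without advancing time (a new reading comes with each control period).
- eyes.read_camera(name): name is "scene" or "top" or "wrist"; returns (picture, depth): 480x640x3 uint8, red, green, blue; 480x640 float32, mm along the optical axis (not along the pixel's ray), 0 where there is no reading.
- eyes.camera_info(name): a dict with "fx", "fy", "cx", "cy" (pixels), "R" (3x3) and "t" (3): a world point X has camera coordinates R X + t; the wrist camera has in their place "mount" (4x4, takes a point from camera to tool coordinates, whose origin is the TCP and whose axes are the flange's). Camera axes: x right, y down, z forward; pixel columns grow to the right and rows downward; lengths in mm; the calibration is good to about 2 mm. A picture is of the moment at which its call begins: read the wrist's pose just before it. camera_info takes no time and is no camera call.
- r.hand_in(): hands the job in, once; it reports no verdict.
Trained networks look in the newest picture that a camera, given by its name, has taken for a name from the list of things; names that differ only in an ending like _2 or _b are one class to them, and where a whole thing is asked for, a point or a joint stands for the part that bears it (a point fixed in the world has none). Each returns a list of dicts, best first, with "conf" (0 to 1); they miss things now and then, are a little off and sometimes report something else, mostly with a low value. They report only what shows in the picture. A call takes as long as a camera call.
- nets.cut_out(camera, thing): "mask" (480x640 bool, what is visible of it).
- nets.mark_of(camera, thing): "position" ([x, y, z] in mm, in world coordinates, good to about 4 mm: a listed point, or the origin of a listed thing).
The state is a dict: "time": time; "qpos": joint angles; "qvel": joint speeds; "joint_torque": joint torques, N m; "tool_pos": TCP position; "tcp_rot": TCP orientation; "wrist_force": force on the tool from outside, world axes, zero at the start; "torque": the same for the moment, N m; "opening": finger opening in mm.
Only numpy, scipy, OpenCV 4.12 (cv2) and the standard library are available. Lean on these libraries where they do the work, as an engineer would, in place of code of your own. Each camera call takes 0.05 s, during which the arm holds its last target. There are 200 camera calls.

## Task

The showcase is unlocked and its lid stands slightly ajar, but a hidden sprung safety catch somewhere under its front lip still holds it: reach under the lip, feel along it for the catch, push the catch gently aside to the left, keep it there while you lift, and swing the lid up until it stands open, near upright, by itself, without ever forcing the lid against the catch. Then stand the loose gem jar upright in the one empty round pocket in the case, leave the lid open, and do not disturb the other things on the table.

Things in the scene. Friction and masses are not known exactly. Their poses are not given: they have to be found in the camera images.
- case: Heavy wooden showcase: shell 160 mm deep (x) by 280 mm wide (y), rim 88 mm high, walls 8 mm. Own +x points from its front to its hinged rear, +y left, z up. Origin on the table, 85 mm behind the shell's front face, mid-width. Five fixed jars and one empty pocket in a grey insert.
- lid (a joint): Lid angle, rad, about its rear hinge line (case x = +75, z = 90 mm, along y): 0 shut, 1.57 upright, stop 1.75. Wooden frame with clear pane, 0.36 kg; the stiff hinge stays where it is left; 4 to 6 N at the lip raises it. Starts ajar at 0.04 to 0.055; the catch stops it at about 0.07 until held aside; past 0.12 it is free.
- lip (a point): Middle of the lower outer edge of the lid's overhanging front lip (x = -143, z = 70 mm in the case's frame when shut; 78 to 82 mm high when ajar): aluminium, 288 mm wide, 30 mm high, 3 mm thick. Behind it the lid is open from below; only the catch's tab stands there, as far back as the keeper rail on the lid (x -123 to -113, 2 mm lower than the lip). The round lock in its face is undone already.
- catch (a joint): Turn of the sprung catch, rad: 0 rest, lets the lid's keeper rail past from about 0.22, stop 0.6. Its tab, an upright blade 3.5 mm thick, hangs close behind the lip: case x -138 to -106 at z 40 to 64 and -138 to -127 up to z 86 mm, y unknown, -60 to +50. It turns about an upright pin at x = -106; pushed to the case's +y it yields at 3 to 8 N: some 5 mm free the lid, 15 mm is its stop; to -y it is rigid.
- pocket (a point): Centre of the mouth of the empty round pocket, 37 mm across and 9 mm deep, 60 mm above the table, 35 mm in front of the case's origin, mid-width; the next jars stand 80 mm away on both y sides and 65 mm behind it. Axes as the case's.
- jar_mid (a point): Centre of the one loose gem jar (round, black base, clear snap top, green stone), 33 mm across, 22 mm high, 22 g, upright on the bare table to the right of the case; the point lies half-way up, own z is its upright axis.
- sorting_dish: Bystander, to be left alone: steel sorting dish of blue beads, 101 mm across, 21 mm high; origin at the centre of its underside.
- palm_stone3: Bystander, to be left alone: pink polished palm stone 46x33x21 mm; origin at the centre of its underside.
- palm_stone1: Bystander, to be left alone: olive-green polished palm stone 48x48x20 mm; origin at the centre of its underside.
- loupe: Bystander, to be left alone: folding loupe 25x45x14 mm; origin at the centre of its underside.
- bead_scoop: Bystander, to be left alone: wooden bead scoop 46x98x15 mm; origin at the centre of its underside.
- price_book: Bystander, to be left alone: purple notebook 140x104x14 mm; origin at the centre of its underside.

How it is judged (in metres and radians):
On the way, in this order (a step that is already met when the one before it is completed fails the run):
1. the catch has been held aside and the lid raised past it (value of joint lid above 0.2 rad), for 0.1 s.
2. the lid stands open, near upright, by itself, let go by the robot (value of joint lid above 1.25 rad and contact force between anything else and lid below 0.3 N), for 0.2 s.
At the end, for the whole second after the job is handed in: The lid stands open by itself at 1.25 rad or more, the catch has sprung back, and the loose jar stands upright (within 0.12 rad) and at rest on the floor of the empty pocket: its centre within 6 mm of the pocket's axis and not more than 6 mm above the level of the pocket's mouth (value of joint lid above 1.25 rad and value of joint catch below 0.1 rad and horizontal distance between jar_mid and pocket below 0.006 m and z of jar_mid in the frame of pocket between -0.004 and 0.006 m and angle between jar_mid's own z axis and vertical below 0.12 rad and linear speed of jar below 0.02 m/s); the robot touches nothing.
It fails at once if the lid is forced up against its catch (more than 15 N on the catch's nose) (contact force between lid and catch above 15 N).
It fails at once if the catch is pushed harder than 20 N (contact force between the fingers and catch above 20 N).
It fails at once if a bystander is moved more than 20 mm (distance of any of sorting_dish, palm_stone3, palm_stone1, loupe, bead_scoop, price_book from where it was at the start of the episode above 0.02 m).
It also fails if it takes over 72 s, if anything falls off the work surface, if the arm or the gripper's body presses on something with over 40 N, if the wrist force passes 120 N, or if a joint passes its speed limit or range.

## Working session

There is one attempt and no reset: what is moved stays moved. The work goes in short steps, Python scripts to look and compute and a tool call to move; the robot and the scene stay as the last step left them, time stands still between calls to the robot, and variables do not carry over. Pictures are saved under pics/ and viewed, about 8 in all and at most 12, crops included, and the job is handed in when it is done.

Besides the shell and the picture viewer there is one more tool, called after "Request:" as name([rows], argument=value, ...), one row to a line, values as JSON. step_arm: Moves the arm, as the interface text tells. Its arguments: {"type":"object","properties":{"moves":{"type":"array","items":{"type":"array","items":{"type":"number"}}},"newtons":{"type":"number"}},"required":["moves"]}

```bash
ls; mkdir -p pics; python3 - <<'E'
from station import r, eyes, nets
import cv2,numpy as np
s=r.get_state();print(s, r.finger_overhang)
for c in ("scene","top"):
    p,d=eyes.read_camera(c);cv2.imwrite(f"pics/{c}0.png",p[:,:,::-1])
    i=eyes.camera_info(c);print(c,i['fx'],np.round(-i['R'].T@i['t']))
    for t in ["case","lid","lip","catch","pocket","jar_mid","sorting_dish","palm_stone3","palm_stone1","loupe","bead_scoop","price_book"]:
        try:
            print(t,[(np.round(m['position']).tolist(),round(m['conf'],2)) for m in nets.mark_of(c,t)[:2]])
        except Exception as e: print(t,e)
print(eyes.camera_info("wrist"))
E
```

```text
pics
{'time': 0.0, 'qpos': array([ 76.24804061,  39.5355248 , -11.14662079,  89.74727496,
         9.01380765,  51.7090373 , -12.32213525]), 'qvel': array([-0.01637101, -0.03306422, -0.03664921,  0.15408532,  0.01028605,
        0.04995575,  0.08198861]), 'joint_torque': array([-2.98433781e-05, -5.39620614e+01, -1.26673043e+00, -1.58541602e+01,
        9.03095759e-03,  9.48444125e-03,  1.99736036e-05]), 'tool_pos': array([ 168.79911935, -601.11847607,  252.4481309 ]), 'tcp_rot': array([-1.79890589e+02,  7.55603431e-03,  1.56979939e+01]), 'wrist_force': array([ 0.3889902 , -0.77715264,  0.95712224]), 'torque': array([ 0.03564731, -0.0268217 ,  0.04458394]), 'opening': 85.32909530058063} 22.0
scene 478.12309454824657 [ 93. 778. 872.]
case [([730.0, 128.0, -2.0], 0.67)]
lid it knows: bead_scoop, case, jar_mid, lip, loupe, palm_stone, pocket, price_book, sorting_dish
lip [([585.0, 143.0, 84.0], 0.71)]
catch it knows: bead_scoop, case, jar_mid, lip, loupe, palm_stone, pocket, price_book, sorting_dish
pocket [([689.0, 132.0, 60.0], 0.9), ([489.0, -278.0, 11.0], 0.2)]
jar_mid [([489.0, -276
[... 702 characters left out ...]
 -420.0, -3.0], 0.77), ([407.0, -238.0, 3.0], 0.64)]
palm_stone1 [([508.0, -420.0, -3.0], 0.77), ([407.0, -238.0, 3.0], 0.64)]
loupe [([581.0, -437.0, 1.0], 0.45)]
bead_scoop [([590.0, 362.0, 4.0], 0.8)]
price_book [([371.0, 338.0, 0.0], 0.71)]
{'fx': 363.35370789805756, 'fy': 363.35370789805756, 'cx': 318.62378178188453, 'cy': 238.23811737198497, 'mount': array([[ 2.01101851e-04, -9.45480484e-01, -3.25678698e-01,
         8.40819853e+01],
       [ 9.99999905e-01,  6.43970812e-05,  4.30533681e-04,
        -1.58848653e+00],
       [-3.86088435e-04, -3.25678753e-01,  9.45480407e-01,
        -1.20410161e+02],
       [ 0.00000000e+00,  0.00000000e+00,  0.00000000e+00,
         1.00000000e+00]])}
```

View pics/scene0.png

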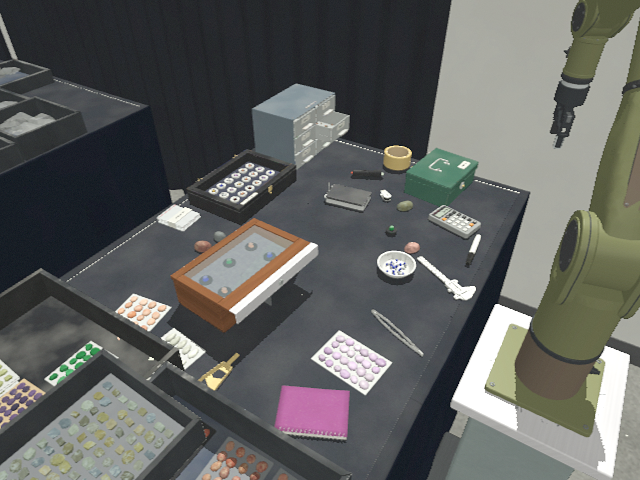

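View pics/top0.png

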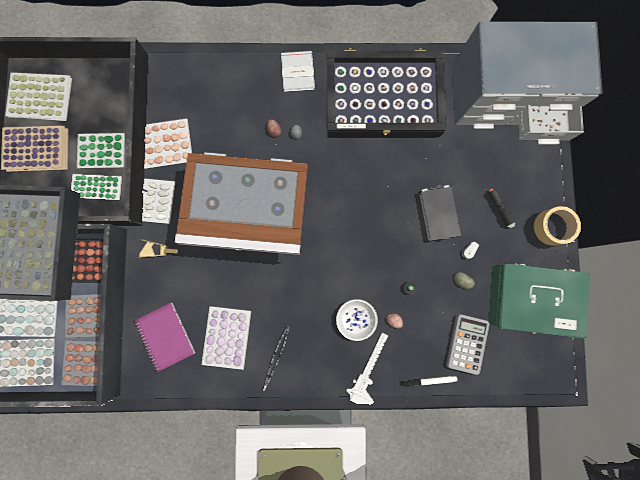

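The scene view shows the case at about (240,270), its white lip running (235,320)–(315,248), and the jar at (391,230). In the top view the lip runs (175,240)–(300,250) and the jar is at (408,288). The case is yawed by about −6°. Next I'll refine its pose and look for the tab near (268,300) in the scene view.

```bash
cat > h.py <<'E'
from station import r, eyes, nets
import cv2,numpy as np
from scipy.spatial.transform import Rotation as Ro
def look(c,name=None):
    s=r.get_state();p,d=eyes.read_camera(c);i=eyes.camera_info(c)
    if name: cv2.imwrite(f"pics/{name}.png",p[:,:,::-1])
    v,u=np.mgrid[:480,:640]
    P=np.stack([(u-i['cx'])/i['fx']*d,(v-i['cy'])/i['fy']*d,d],-1)
    if c=="wrist":
        M=i['mount'];R=Ro.from_euler('xyz',s['tcp_rot'],degrees=True).as_matrix()
        W=(P@M[:3,:3].T+M[:3,3])@R.T+s['tool_pos']
    else: W=(P-i['t'])@i['R']
    W[d==0]=np.nan
    return p,d,W
def st():
    s=r.get_state();print(round(s['time'],2),np.round(s['tool_pos'],1),np.round(s['tcp_rot'],1),np.round(s['wrist_force'],1),np.round(s['qpos'],0),round(s['opening'],1))
E
python3 - <<'E'
from h import *
print([a for a in dir(r) if a[0]!='_'])
for c in ("top","scene"):
    p,d,W=look(c)
    m=nets.cut_out(c,"case")[0]['mask']
    w=W[m]; w=w[(w[:,2]>65)&(w[:,2]<130)]
    q=cv2.minAreaRect(w[:,:2].astype(np.float32));print(c,q,cv2.boxPoints(q).round().tolist(),np.percentile(w[:,2],[5,50,95]))
    bright=(p.min(-1)>190)&np.isfinite(W[...,2])&(W[...,2]>60)&(W[...,2]<120)&(abs(W[...,0]-590)<50)&(abs(W[...,1]-130)<170)
    w=W[bright];print(len(w),w.min(0),w.max(0)); t=w[w[:,2]<np.percentile(w[:,2],30)]
    f=np.polyfit(w[:,1],w[:,0],1);print("yaw",np.degrees(np.arctan(-f[0])),f)
    q=cv2.minAreaRect(w[:,:2].astype(np.float32));print(q)
    if c=="scene":
        cv2.imwrite("pics/crop.png",cv2.resize(p[230:340,170:330,::-1],(800,550),interpolation=cv2.INTER_CUBIC))
E
```

```text
['IKError', 'finger_overhang', 'get_state', 'hand_in']
top ((694.4369506835938, 132.99647521972656), (288.42559814453125, 229.17230224609375), 84.69881439208984) [[567.0, -0.0], [795.0, -21.0], [822.0, 266.0], [594.0, 287.0]] [ 96.66519417 102.61083531 111.82934657]
1050 [573.44984311  -1.90067894 103.12747636] [616.92265486 284.82346009 117.49113652]
yaw -5.30721215913712 [9.28941559e-02 5.81552115e+02]
((593.3261108398438, 141.8568115234375), (287.359619140625, 22.967615127563477), 84.75494384765625)
scene ((697.859375, 133.00375366210938), (291.6189880371094, 233.41342163085938), 84.58827209472656) [[568.0, -1.0], [800.0, -23.0], [828.0, 267.0], [595.0, 289.0]] [ 87.58494568 103.87181364 113.05399335]
775 [571.30093332  -1.68698909 104.11680673] [620.68871887 286.50881316 117.85048056]
yaw -5.3703914674946045 [9.40064727e-02 5.83508412e+02]
((597.2692260742188, 142.31344604492188), (288.9407958984375, 25.48391342163086), 84.44835662841797)
```

View pics/crop.png

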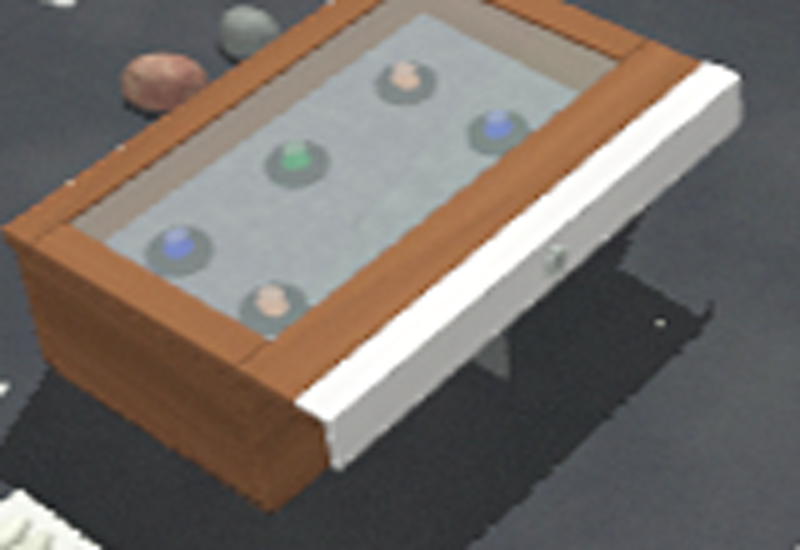

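The tab shows at crop (493,355), about scene pixel (268,301), hanging below the lip left of the lock. I'll deproject it.

```bash
python3 - <<'E'
from h import *
p,d,W=look("scene")
o=np.array([725,130.1]);a=np.radians(-5.3);C=np.array([[np.cos(a),np.sin(a)],[-np.sin(a),np.cos(a)]])
for v in range(296,310):
    print(v,[(u,)+tuple(np.round(C@(W[v,u,:2]-o)).astype(int))+(int(round(W[v,u,2])),int(p[v,u].mean())) for u in range(262,276,1) if W[v,u,2]>15])
E
```

```text
296 [(262, np.int64(-140), np.int64(64), 101, 162), (263, np.int64(-139), np.int64(60), 98, 163), (264, np.int64(-139), np.int64(57), 95, 162), (265, np.int64(-140), np.int64(55), 95, 162), (266, np.int64(-141), np.int64(52), 93, 163), (267, np.int64(-140), np.int64(49), 89, 167), (268, np.int64(-139), np.int64(44), 85, 176), (269, np.int64(-139), np.int64(41), 82, 161), (270, np.int64(-134), np.int64(33), 73, 83), (271, np.int64(-134), np.int64(30), 71, 59)]
297 [(262, np.int64(-141), np.int64(66), 101, 162), (263, np.int64(-141), np.int64(62), 98, 162), (264, np.int64(-140), np.int64(58), 94, 162), (265, np.int64(-142), np.int64(57), 95, 164), (266, np.int64(-139), np.int64(51), 88, 166), (267, np.int64(-141), np.int64(50), 88, 160), (268, np.int64(-138), np.int64(44), 81, 134), (269, np.int64(-130), np.int64(33), 67, 96), (270, np.int64(-135), np.int64(34), 71, 75), (271, np.int64(-135), np.int64(31), 68, 56)]
298 [(262, np.int64(-140), np.int64(65), 96, 161), (263, np.int64(-139), np.int64(61), 93, 163), (264, np.int64(-139), np.int64(58), 90, 165), (265, np.int64(-139), np.int64
[... 1688 characters left out ...]
0), np.int64(66), 85, 147), (266, np.int64(-120), np.int64(34), 45, 82), (267, np.int64(-122), np.int64(33), 46, 88), (268, np.int64(-128), np.int64(35), 51, 89), (269, np.int64(-130), np.int64(34), 51, 86), (270, np.int64(-132), np.int64(33), 52, 87), (271, np.int64(-134), np.int64(32), 52, 76)]
303 [(268, np.int64(-124), np.int64(31), 41, 88), (269, np.int64(-129), np.int64(34), 47, 85), (270, np.int64(-132), np.int64(33), 48, 87), (271, np.int64(-134), np.int64(32), 49, 77)]
304 [(269, np.int64(-128), np.int64(33), 42, 86), (270, np.int64(-133), np.int64(35), 47, 89), (271, np.int64(-134), np.int64(32), 45, 79)]
305 [(271, np.int64(-136), np.int64(34), 45, 68)]
306 []
307 []
308 []
309 []
```

Request:
step_arm([
  [0, 0, 0, 0.0417, 0, 0, 1],
  [0, 0, 0, 0.0417, 0, 0, 1],
  [0, 0, 0, 0.0417, 0, 0, 1],
  [0, 0, 0, 0.0417, 0, 0, 1],
  [0, 0, 0, 0.0417, 0, 0, 1],
])

```text
time: 1.77
tool_pos: [371.4, -544.6, 253.4]
tcp_rot: [180.0, -0.0, 15.7]
wrist_force: [0.4, -0.7, -0.3]
opening: 25.4
```

The tab is at case y ≈ 30–33. I'll carry the tool over to in front of the case, keeping it high.

Request:
step_arm([
  [0, 0, 0, 0.0174, -0.037, 0, 1],
  [0, 0, 0, 0.0174, -0.037, 0, 1],
  [0, 0, 0, 0.0174, -0.037, 0, 1],
  [0, 0, 0, 0.0174, -0.037, 0, 1],
  [0, 0, 0, 0.0174, -0.037, 0, 1],
  [0, 0, 0, 0.0174, -0.037, 0, 1],
  [0, 0, 0, 0.0174, -0.037, 0, 1],
  [0, 0, 0, 0.0174, -0.037, 0, 1],
  [0, 0, 0, 0.0174, -0.037, 0, 1],
  [0, 0, 0, 0.0174, -0.037, 0, 1],
  [0, 0, 0, 0.0174, -0.037, 0, 1],
  [0, 0, 0, 0.0174, -0.037, 0, 1],
  [0, 0, 0, 0.0174, -0.037, 0, 1],
  [0, 0, 0, 0.0174, -0.037, 0, 1],
  [0, 0, 0, 0.0174, -0.037, 0, 1],
  [0, 0, 0, 0.0174, -0.037, 0, 1],
  [0, 0, 0.092, 0, 0, 0, 1],
  [0, 0, 0.092, 0, 0, 0, 1],
  [0, 0, 0.092, 0, 0, 0, 1],
  [0, 0, 0.092, 0, 0, 0, 1],
])

```text
time: 3.43
tool_pos: [477.6, 100.3, 253.4]
tcp_rot: [-180.0, -0.0, -5.6]
wrist_force: [0.3, 0.6, -0.2]
opening: -0.1
```

Request:
step_arm([
  [0, 0.12, 0, 0, 0, 0, 1],
  [0, 0.12, 0, 0, 0, 0, 1],
  [0, 0.12, 0, 0, 0, 0, 1],
  [0, 0.12, 0, 0, 0, 0, 1],
  [0, 0.12, 0, 0, 0, 0, 1],
  [0, 0.12, 0, 0, 0, 0, 1],
  [0, 0.12, 0, 0, 0, 0, 1],
  [0, 0.12, 0, 0, 0, 0, 1],
  [0, 0.12, 0, 0, 0, 0, 1],
  [0, 0.12, 0, 0, 0, 0, 1],
  [0, 0, 0, 0, 0, 0, 1],
])

```text
time: 4.35
tool_pos: [513.4, 162.4, 405.3]
tcp_rot: [172.1, -46.8, -2.6]
wrist_force: [0.0, 0.7, -0.6]
opening: 0.7
```

```bash
python3 -c "
from h import *
st()"
```

```text
4.35 [513.4 162.4 405.3] [172.1 -46.8  -2.6] [ 0.   0.7 -0.6] [ -88.   30.   71.  129.   27.    2. -152.] 0.7
```

The plain wrist configuration runs into the j6 and j7 limits here. I'll fit a quick kinematic model to choose a reachable tilt.

```bash
cat > kin.py <<'E'
import numpy as np, itertools
from scipy.optimize import least_squares
from scipy.spatial.transform import Rotation as Ro
# chain z,y,z,y,z,y,z with signs; lengths p
D=[([76.248,39.5355,-11.1466,89.747,9.0138,51.709,-12.322],[168.8,-601.1,252.4],[-179.89,0,15.7]),
   ([],[],[])]
def fk(q,sg,p,off=0):
    q=np.radians(q)*sg; R=Ro.from_euler('z',off,degrees=True); x=np.array([0,0,p[0]])
    tr=[None,None,[p[2],0,p[1]],None,[-p[2],0,p[3]],None,[p[5],0,p[4]]]
    for k in range(7):
        R=R*Ro.from_euler('zyzyzyz'[k],q[k])
        if k==2: x=x+R.apply([p[2],0,p[1]])
        if k==4: x=x+R.apply([-p[2],0,p[3]])
        if k==5: x=x+R.apply([p[5],0,p[4]])
    return x,R
E
python3 - <<'E'
from h import *; from kin import *
s=r.get_state()
D=[([76.24804061,39.5355248,-11.14662079,89.74727496,9.01380765,51.7090373,-12.32213525],[168.8,-601.12,252.45],[-179.89,0,15.7]),(s['qpos'],s['tool_pos'],s['tcp_rot'])]
print(np.round(s['qpos'],2))
res=[]
for sg in itertools.product([1,-1],repeat=7):
  if sg[1]<0: continue
  for off in (0,90,180,-90):
    Rs=[fk(q,sg,np.zeros(6),off)[1] for q,_,_ in D]
    Ts=[Ro.from_euler('xyz',e,degrees=True) for _,_,e in D]
    # allow constant tool z rotation
    E=[a.inv()*b for a,b in zip(Rs,Ts)]
    e=(E[0].inv()*E[1]).magnitude()
    res.append((np.degrees(e),np.degrees(np.arccos(np.clip(E[0].as_matrix()[2,2],-1,1))),sg,off,E[0].as_euler('xyz',degrees=True).round(1)))
res.sort(key=lambda t:t[0]+t[1]);
for x in res[:6]: print(x)
for x in res[:3]:
    f=lambda p:np.concatenate([fk(q,x[2],p,x[3])[0]-np.array(t) for q,t,_ in D])
    o=least_squares(f,[300,350,0,350,250,0]);print(x[2],x[3],o.x.round(1),o.fun.round(1))
E
```

```text
[ -87.74   30.3    71.5   128.89   27.41    2.44 -152.07]
(np.float64(0.007839931976583317), np.float64(0.007575086414055083), (-1, 1, -1, 1, -1, 1, -1), 0, array([ 0.,  0., 90.]))
(np.float64(16.955550968325426), np.float64(0.21915729903103953), (-1, 1, 1, 1, 1, 1, 1), 180, array([  0.2,   0. , -93.9]))
(np.float64(30.740306754763047), np.float64(0.044839276229090876), (1, 1, -1, 1, -1, 1, -1), 180, array([ 0. , -0. , 62.5]))
(np.float64(22.049171779519686), np.float64(14.171206833643403), (1, 1, -1, 1, 1, 1, -1), 180, array([  5.1, -13.2,  50.7]))
(np.float64(39.953425922204445), np.float64(0.20930284234319135), (1, 1, 1, 1, 1, 1, 1), 0, array([ 2.000e-01,  1.000e-01, -1.214e+02]))
(np.float64(50.045358424452424), np.float64(0.044839276237219124), (1, 1, -1, 1, -1, 1, 1), 180, array([ 0. , -0. , 87.1]))
(-1, 1, -1, 1, -1, 1, -1) 0 [238.1 851.4  21.9 327.3 442.9 201.6] [-0. -0. -0.  0. -0.  0.]
(-1, 1, 1, 1, 1, 1, 1) 180 [ 1397.6 -1108.7   282.2  -527.6   662.5  -103.5] [-0. -0.  0.  0.  0.  0.]
(1, 1, -1, 1, -1, 1, -1) 180 [ 1368.4 -1041.8  -231.    567.6   -79.  -1124.3] [ 0.  0.  0. -0.  0. -0.]
```

Request:
step_arm([
  [0, -0.12, 0, 0, 0, 0.02, 1],
  [0, -0.12, 0, 0, 0, 0.02, 1],
  [0, -0.12, 0, 0, 0, 0.02, 1],
])

```text
time: 4.6
tool_pos: [541.3, 146.9, 368.0]
tcp_rot: [173.0, -32.5, -5.3]
wrist_force: [0.6, -0.6, -1.4]
opening: -0.2
```

```bash
cat > log.py <<'E'
from h import *
import json
s=r.get_state();open('log.jsonl','a').write(json.dumps([s[k].tolist() for k in('qpos','tool_pos','tcp_rot')])+'\n');st()
E
python3 log.py
```

```text
4.6 [541.3 146.9 368. ] [173.  -32.5  -5.3] [ 0.6 -0.6 -1.4] [ -61.   24.   40.  118.   22.   21. -143.] -0.2
```

Request:
step_arm([
  [0, -0.12, 0, 0, 0, 0.02, 1],
  [0, -0.12, 0, 0, 0, 0.02, 1],
  [0, -0.12, 0, 0, 0, 0.02, 1],
])

```text
time: 4.85
tool_pos: [565.1, 136.1, 321.9]
tcp_rot: [173.8, -14.8, -7.8]
wrist_force: [0.9, 0.6, -0.9]
opening: 0.1
```

```bash
python3 log.py
```

```text
4.85 [565.1 136.1 321.9] [173.8 -14.8  -7.8] [ 0.9  0.6 -0.9] [ -37.   29.   18.  104.    6.   39. -125.] 0.1
```

Request:
step_arm([
  [0, 0, 0, 0.02, 0.03, 0, 1],
  [0, 0, 0, 0.02, 0.03, 0, 1],
])

```text
time: 5.02
tool_pos: [594.7, 70.9, 336.9]
tcp_rot: [173.6, -14.9, -7.7]
wrist_force: [0.9, -0.7, 0.3]
opening: 0.1
```

```bash
python3 log.py; cat > fit.py <<'E'
from kin import *
import json
D=[json.loads(l) for l in open('log.jsonl')]+[([76.248,39.5355,-11.1466,89.7473,9.0138,51.709,-12.322],[168.8,-601.12,252.45],0),([-87.74,30.3,71.5,128.89,27.41,2.44,-152.07],[513.4,162.4,405.3],0)]
SG=(-1,1,-1,1,-1,1,-1)
f=lambda p:np.concatenate([fk(q,SG,p)[0]-np.array(t) for q,t,_ in D])
o=least_squares(f,[300,350,0,350,250,0]);print(o.x.round(2).tolist(),o.fun.round(1))
E
python3 fit.py
```

```text
5.02 [594.7  70.9 336.9] [173.6 -14.9  -7.7] [ 0.9 -0.7  0.3] [ -28.   28.   17.  101.    6.   41. -117.] 0.1
[343.13, 730.71, -22.06, 357.31, 435.09, 78.14] [  0.3  -8.9   6.7 -17.6  22.5  -5.5 -10.2  27.4  -7.4  21.8  -0.8  -6.2
   9.   -6.1  12.4]
```

```bash
cat > fit2.py <<'E'
from kin import *
import json
D=[json.loads(l) for l in open('log.jsonl')]+[([76.24804,39.53552,-11.14662,89.74727,9.01381,51.70904,-12.32213],[168.8,-601.12,252.45],0),([-87.74,30.3,71.5,128.89,27.41,2.44,-152.07],[513.4,162.4,405.3],0)]
SG=np.array((-1,1,-1,1,-1,1,-1))
def frames(q):
    q=np.radians(q)*SG;R=Ro.identity();out=[R]
    for k in range(7): R=R*Ro.from_euler('zyzyzyz'[k],q[k]);out.append(R)
    return out
def row(q): return np.hstack([f.as_matrix() for f in frames(q)])  # 3x24
def solve(cols,lam=0.01):
    A=np.vstack([row(q)[:,cols] for q,_,_ in D]);b=np.concatenate([t for _,t,_ in D])
    n=len(cols);x=np.linalg.lstsq(np.vstack([A,lam*np.eye(n)]),np.r_[b,np.zeros(n)],rcond=None)[0]
    return x,A@x-b
# frame k (0..7), comp c -> 3k+c
if __name__=="__main__":
  for cols in ([2,11,17,20],[2,11,17,23],[2,9,11,15,17,21,23],[2,9,11,15,17,18,20],[2,3,4,9,10,11,15,16,17,18,19,20],list(range(24))):
    x,e=solve(cols);print(cols,x.round(1),'rms',np.sqrt((e**2).mean()).round(2))
E
python3 fit2.py
```

```text
[2, 11, 17, 20] [424.3 546.7 340.  380.3] rms 17.81
[2, 11, 17, 23] [424.3 546.7 340.  380.3] rms 17.81
[2, 9, 11, 15, 17, 21, 23] [ 381.2 -207.4  769.    17.4  408.4   -4.6  579.5] rms 9.99
[2, 9, 11, 15, 17, 18, 20] [ 448.9 -348.9  750.5   47.1  458.  -102.9  663.3] rms 9.1
[2, 3, 4, 9, 10, 11, 15, 16, 17, 18, 19, 20] [337.6  -3.1 -25.   23.6 -17.4 557.3   5.8  -2.7 342.7   6.1  -2.7 280.7] rms 0.32
[0, 1, 2, 3, 4, 5, 6, 7, 8, 9, 10, 11, 12, 13, 14, 15, 16, 17, 18, 19, 20, 21, 22, 23] [ -15.7  -93.6  164.   -15.8   -8.3  164.    24.9   -8.3  233.5   64.2
  -30.3  233.5 -106.3  -30.3  129.4   38.4   30.3  129.4  -16.9   30.3
  131.9   62.7   17.5  131.9] rms 0.24
```

```bash
cat > ik.py <<'E'
from fit2 import *
COLS=[2,3,4,9,10,11,15,16,17,18,19,20]
X,_=solve(COLS)
LO=np.array([-172.22,-26.19,-84.43,7.71,-57.33,2.42,-152.13]);HI=np.array([172.22,119.32,86.54,146.69,237.33,119.75,152.13])
T90=Ro.from_euler('z',90,degrees=True)
def pose(q):
    F=frames(q);return np.hstack([f.as_matrix() for f in F])[:,COLS]@X,F[-1]*T90
def ik(pos,R,seed,w=0.02):
    def f(q):
        p,Rq=pose(q);return np.r_[(p-pos)/5,(R.inv()*Rq).as_rotvec()*30,w*(q-seed)/10]
    o=least_squares(f,np.clip(seed,LO+.5,HI-.5),bounds=(LO,HI));p,Rq=pose(o.x)
    return o.x,np.linalg.norm(p-pos),np.degrees((R.inv()*Rq).magnitude())
def tool(tilt,yaw,flip=0): # tilt 0 down, 90 forward
    return Ro.from_euler('xyz',[180,0,yaw],degrees=True)*Ro.from_euler('yz',[0,0],degrees=True)*Ro.from_euler('y',tilt,degrees=True)*Ro.from_euler('z',flip,degrees=True)
O=np.array([725,130.1]);A=np.radians(-5.3)
def case2w(x,y,z): return np.array([O[0]+x*np.cos(A)-y*np.sin(A),O[1]+x*np.sin(A)+y*np.cos(A),z])
E
python3 - <<'E'
from ik import *
from h import r
rng=np.random.default_rng(0);q0=r.get_state()['qpos']
for tilt in (35,45,55,70,85):
  d=np.radians(tilt)
  for flip in (0,180):
    R=tool(tilt,-5.3,flip)
    tgt=case2w(-122,8,55)-22*R.as_matrix()[:,2]
    best=[]
    for s in [q0]+[rng.uniform(LO,HI) for _ in range(12)]:
        q,e,a=ik(tgt,R,s,0.001)
        if e<2 and a<1: best.append((np.min(np.r_[q-LO,HI-q]),q))
    best.sort(key=lambda t:-t[0])
    for m,q in best[:2]: print(tilt,flip,round(m,1),q.round().astype(int),len(best))
E
```

```text
35 0 19.6 [-13  56 -22 127 134  47 110] 3
35 0 19.4 [-15  55 -19 127 136  45 108] 3
35 180 21.4 [  8  70 -60 125 122  74 -41] 7
35 180 20.9 [  3  64 -48 126 124  64 -49] 7
45 0 15.2 [ -5  65 -38 132 136  74 114] 8
45 0 15.0 [ -7  64 -35 132 136  72 111] 8
45 180 14.2 [-17  60 -18 132 142  63 -82] 5
45 180 14.2 [-17  60 -18 132 142  63 -82] 5
55 0 12.9 [  5  83 -60 134 143 106 130] 8
55 0 12.4 [ -2  75 -46 134 141  97 116] 8
55 180 12.4 [  6  84 -62 134 143 107 -48] 9
55 180 12.0 [ -7  72 -38 135 141  92 -71] 9
70 0 10.0 [-30  77  -7 137 142 100  75] 7
70 0 9.0 [-44  78  12 138 143  90  57] 7
70 180 10.5 [-24  77 -16 136 143 106 -96] 10
70 180 10.1 [ -29   77   -9  137  142  102 -103] 10
85 0 13.4 [-52  91  19 133 129  96  44] 5
85 0 12.8 [-61  96  31 134 130  85  33] 5
85 180 13.5 [ -51   90   18  133  130   98 -135] 7
85 180 12.2 [ -42   87    7  133  131  108 -124] 7
```

```bash
cat > plan.py <<'E'
from ik import *
def rows(P,Rs):
    out=[]
    for i in range(1,len(P)):
        A_=Rs[i-1];out.append(np.r_[(A_.inv()*Rs[i]).as_rotvec(),A_.inv().apply(P[i]-P[i-1])/1000])
    return out
E
python3 - <<'E'
from plan import *; from h import r
s=r.get_state();q0=s['qpos'];rng=np.random.default_rng(1)
R=tool(50,-5.3,180);z=R.as_matrix()[:,2]
low=case2w(-122,8,55)-22*z
best=None
for sd in [np.array([-17,60,-18,132,142,63,-82.])]+[np.array([-10,65,-25,132,142,75,-75.])+rng.normal(0,10,7) for _ in range(6)]:
    q,e,a=ik(low,R,sd,.001)
    if e<2 and a<1:
        m=np.min(np.r_[q-LO,HI-q])
        if best is None or m>best[0]: best=(m,q)
ql=best[1];print('low',best[0],ql.round(1))
hi=case2w(-235,8,230)-22*z
q=ql.copy()
for t in np.linspace(0,1,8)[1:]: q,e,a=ik(low+(hi-low)*t,R,q,.02)
qh=q;print('hi',qh.round(1),e,a,hi.round(1))
# arc
q=ql.copy()
for th in np.linspace(.05,1.4,10):
    x=-218*np.cos(th)-20*np.sin(th);zz=218*np.sin(th)-20*np.cos(th)
    c=case2w(75+x,8,90+zz); n=R.as_matrix()[:,0]*-1  # tool -x is upper side when flipped
    p=c-11*n-7*z
    q,e,a=ik(p,R,q,.02);print(round(th,2),p.round(),q.round(),round(e,1),round(a,1),'m',np.min(np.r_[q-LO,HI-q]).round(1))
n=30;P=[];Rs=[]
for t in np.linspace(0,1,n+1):
    p,Rr=pose(q0+(qh-q0)*t);P.append(p);Rs.append(Rr)
print('err now',P[0]-s['tool_pos'])
q=q0.copy()
for i in range(1,n+1):
    q,e,a=ik(P[i],Rs[i],q,.02)
    if i%5==0: print(i,P[i].round(),'tip',(P[i]+22*Rs[i].as_matrix()[:,2]).round(),q.round(),(q0+(qh-q0)*i/n).round())
for w in rows(P,Rs): print(w.round(4).tolist())
np.savez('goal.npz',qh=qh,ql=ql)
E
```

```text
low 12.93099322379851 [-11.   65.8 -30.1 133.8 140.   78.7 -75.7]
hi [ 1.000e-01  6.310e+01 -8.440e+01  1.467e+02  1.031e+02  1.080e+02
 -6.000e+01] 1.5045869711054807 1.0018116535674348 [475.  161.3 244.1]
0.05 [570. 152.  77.] [-12.  65. -31. 136. 139.  81. -77.] 0.0 0.0 m 10.2
0.2 [571. 152. 110.] [-12.  61. -32. 137. 136.  78. -76.] 0.0 0.0 m 9.5
0.35 [577. 152. 142.] [-11.  56. -33. 137. 134.  74. -73.] 0.0 0.0 m 9.9
0.5 [588. 151. 173.] [-10.  52. -33. 135. 132.  69. -70.] 0.0 0.0 m 11.5
0.65 [603. 149. 202.] [ -9.  48. -33. 133. 130.  63. -66.] 0.0 0.0 m 14.0
0.8 [623. 148. 229.] [ -8.  44. -32. 129. 128.  58. -61.] 0.0 0.0 m 17.5
0.95 [646. 146. 252.] [ -7.  42. -31. 125. 125.  52. -56.] 0.0 0.0 m 21.6
1.1 [672. 143. 271.] [ -6.  40. -29. 121. 122.  47. -51.] 0.0 0.0 m 26.2
1.25 [701. 140. 287.] [ -6.  40. -28. 116. 119.  43. -45.] 0.0 0.0 m 31.2
1.4 [732. 138. 298.] [ -6.  40. -26. 110. 116.  39. -39.] 0.0 0.0 m 36.3
err now [-0.17333516 -0.24952921 -0.32483061]
5 [485.  65. 251.] tip [483.  58. 231.] [ -30.   34.   10.  109.   15.   49. -100.] [ -23.   34.   -0.  109.   22.
[... 1466 characters left out ...]
017, 0.0042, -0.0003]
[-0.0562, -0.0151, -0.0975, 0.002, 0.0057, -0.0011]
[-0.0602, -0.0137, -0.0923, 0.002, 0.0072, -0.002]
[-0.0641, -0.013, -0.0865, 0.0018, 0.0086, -0.0027]
[-0.0678, -0.0128, -0.0803, 0.0014, 0.0098, -0.0034]
[-0.0712, -0.0132, -0.0737, 0.0008, 0.0109, -0.004]
[-0.0742, -0.0142, -0.0667, 0.0, 0.0119, -0.0046]
[-0.0767, -0.0157, -0.0593, -0.0009, 0.0126, -0.0051]
[-0.0787, -0.0176, -0.0517, -0.0021, 0.0132, -0.0056]
[-0.08, -0.02, -0.044, -0.0033, 0.0135, -0.006]
[-0.0807, -0.0228, -0.0361, -0.0046, 0.0135, -0.0063]
[-0.0807, -0.0259, -0.0282, -0.006, 0.0133, -0.0066]
[-0.08, -0.0292, -0.0204, -0.0074, 0.0129, -0.0069]
[-0.0786, -0.0326, -0.0127, -0.0089, 0.0123, -0.0071]
```

```bash
python3 - <<'E'
from plan import *
rng=np.random.default_rng(1)
for tilt in (35,42,50):
 for flip,sd0 in ((180,[-14,62,-22,132,141,68,-80.]),(0,[-7,64,-35,132,136,72,111.])):
  R=tool(tilt,-5.3,flip);z=R.as_matrix()[:,2];best=None
  tgt=lambda h:case2w(-160,8,h)-22*z
  for sd in [np.array(sd0)+rng.normal(0,8,7) for _ in range(6)]:
    q,e,a=ik(tgt(60),R,sd,.001)
    if e<2 and a<1:
        m=np.min(np.r_[q-LO,HI-q])
        if best is None or m>best[0]: best=(m,q)
  if best is None: print(tilt,flip,'none');continue
  q=best[1];print(tilt,flip)
  for h in (60,110,160,210,260,310):
    q,e,a=ik(tgt(h),R,q,.005);print('  ',h,q.round().astype(int),round(e,1),round(a,1),'m',np.min(np.r_[q-LO,HI-q]).round(1))
E
```

```text
35 180
   60 [-13  56 -26 133 133  53 -72] 0.0 0.0 m 14.1
   110 [-13  49 -25 133 128  47 -69] 0.0 0.0 m 13.9
   160 [-14  42 -23 132 122  41 -63] 0.0 0.0 m 14.8
   210 [-16  35 -20 130 114  34 -55] 0.0 0.0 m 16.6
   260 [-19  29 -17 127 101  28 -41] 0.0 0.0 m 19.4
   310 [-17  24 -18 123  82  28 -21] 0.0 0.0 m 23.5
35 0
   60 [ -3  61 -43 132 126  64 120] 0.0 0.0 m 14.9
   110 [ -2  54 -44 132 120  60 124] 0.0 0.0 m 14.9
   160 [ -1  48 -45 131 114  54 129] 0.0 0.0 m 15.9
   210 [  0  41 -46 129 106  50 137] 0.0 0.0 m 15.3
   260 [  1  35 -47 126  96  46 147] 0.0 0.0 m 5.5
   310 [-55  27  36 127  87   2 152] 0.5 0.7 m 0.0
42 180
   60 [-10  62 -34 136 134  71 -73] 0.0 0.0 m 10.7
   110 [ -9  55 -35 137 130  66 -70] 0.0 0.0 m 10.1
   160 [ -9  48 -36 136 125  60 -66] 0.0 0.0 m 10.6
   210 [ -8  41 -36 135 119  54 -60] 0.0 0.0 m 12.1
   260 [ -8  34 -36 132 111  47 -52] 0.0 0.0 m 14.7
   310 [ -8  27 -35 129 101  42 -41] 0.0 0.0 m 18.2
42 0
   60 [ -3  66 -45 135 131  78 116] 0.0 0.0 m 11.2
   110 [ -2  59 -48 136 126  74 118] 0.0 0.0 m 10.7
   160 [ -1  53 -50 135 120  69 122] 0.0 0.0 m 11.2
   210 [  1  46 -52 134 114  64 128] 0.0 0.0 m 12.8
   260 [  2  39 -53 131 107  58 135] 0.0 0.0 m 15.4
   310 [  5  33 -55 128  99  53 144] 0.0 0.0 m 8.3
50 180
   60 [-16  66 -28 139 139  83 -83] 0.0 0.0 m 7.3
   110 [-15  59 -30 141 135  78 -81] 0.0 0.0 m 6.0
   160 [-15  51 -31 141 131  72 -77] 0.0 0.0 m 5.8
   210 [-14  44 -32 140 127  65 -73] 0.0 0.0 m 6.7
   260 [-14  36 -32 138 122  58 -66] 0.0 0.0 m 8.7
   310 [-13  29 -31 135 116  51 -58] 0.0 0.0 m 11.7
50 0
   60 [ -8  70 -40 139 136  90 107] 0.0 0.0 m 7.8
   110 [ -8  63 -43 140 132  86 109] 0.0 0.0 m 6.6
   160 [ -7  56 -45 140 127  81 112] 0.0 0.0 m 6.4
   210 [ -5  48 -47 139 122  75 116] 0.0 0.0 m 7.4
   260 [ -3  41 -49 137 117  68 122] 0.0 0.0 m 9.5
   310 [ -1  34 -51 134 111  61 129] 0.0 0.0 m 12.6
```

```bash
python3 - <<'E'
from plan import *; from h import r
s=r.get_state();q0=s['qpos']
R=tool(42,-5.3,180);z=R.as_matrix()[:,2]
tgt=lambda h:case2w(-160,8,h)-22*z
qh,e,a=ik(tgt(310),R,np.array([-8,27,-35,129,101,42,-41.]),.01);print(qh.round(1),e,a,tgt(310).round(1),R.as_euler('xyz',degrees=True).round(1))
n=20;P=[];Rs=[]
for t in np.linspace(0,1,n+1):
    p,Rr=pose(q0+(qh-q0)*t);P.append(p);Rs.append(Rr)
q=q0.copy()
for i in range(1,n+1):
    q,e,a=ik(P[i],Rs[i],q,.02)
    if i%4==0: print(i,P[i].round(),'tip',(P[i]+22*Rs[i].as_matrix()[:,2]).round(),q.round(),(q0+(qh-q0)*i/n).round())
for h in (260,210,160,110,60):
    q,e,a=ik(tgt(h),R,q,.02);print(h,q.round(),e.round(1),a.round(1))
for w in rows(P,Rs): print((w.round(3).tolist()+[1]),end=', ')
E
```

```text
[ -7.7  27.1 -35.  128.5 101.3  41.5 -40.8] 3.83902543172791e-06 4.265195053681748e-06 [551.8 154.2 326.3] [-180.    42.   174.7]
4 [567.  51. 315.] tip [571.  45. 295.] [-28.  28.  13. 107.  20.  39. -97.] [ -24.   28.    6.  106.   25.   41. -101.]
8 [556.  45. 307.] tip [562.  37. 287.] [-29.  28.   9. 112.  36.  36. -79.] [-20.  28.  -4. 112.  44.  41. -86.]
12 [557.  58. 307.] tip [566.  51. 288.] [-31.  27.   8. 118.  54.  32. -63.] [-16.  28. -14. 118.  63.  41. -71.]
16 [560.  95. 313.] tip [572.  90. 296.] [-34.  26.   7. 124.  79.  26. -54.] [-12.  27. -25. 123.  82.  41. -56.]
20 [552. 154. 326.] tip [566. 153. 310.] [-33.  24.   0. 130. 111.  26. -53.] [ -8.  27. -35. 129. 101.  42. -41.]
260 [-27.  30.  -7. 134. 123.  33. -66.] 0.0 0.0
210 [-24.  37. -12. 136. 130.  41. -74.] 0.0 0.0
160 [-22.  44. -14. 137. 135.  49. -80.] 0.0 0.0
110 [-22.  51. -15. 138. 139.  56. -84.] 0.0 0.0
60 [-21.  58. -16. 137. 142.  61. -87.] 0.0 0.0
[-0.034, -0.008, -0.15, -0.009, 0.006, 0.005, 1], [-0.031, -0.008, -0.151, -0.009, 0.004, 0.005, 1], [-0.029, -0.007, -0.153, -0.008, 0.003, 0.004
[... 153 characters left out ...]
 1], [-0.027, -0.0, -0.156, -0.002, -0.001, 0.001, 1], [-0.028, 0.001, -0.156, -0.001, -0.001, 0.001, 1], [-0.03, 0.003, -0.156, 0.001, -0.001, 0.0, 1], [-0.032, 0.004, -0.156, 0.003, -0.001, -0.001, 1], [-0.034, 0.004, -0.156, 0.004, 0.0, -0.001, 1], [-0.037, 0.004, -0.155, 0.005, 0.001, -0.002, 1], [-0.04, 0.003, -0.155, 0.006, 0.003, -0.003, 1], [-0.043, 0.002, -0.154, 0.007, 0.004, -0.004, 1], [-0.046, -0.0, -0.153, 0.007, 0.006, -0.004, 1], [-0.049, -0.003, -0.152, 0.007, 0.008, -0.005, 1], [-0.052, -0.006, -0.151, 0.007, 0.01, -0.005, 1], [-0.054, -0.01, -0.15, 0.006, 0.012, -0.006, 1], [-0.056, -0.015, -0.149, 0.005, 0.014, -0.007, 1], [-0.057, -0.02, -0.148, 0.004, 0.015, -0.007, 1],
```

Request:
step_arm([
  [-0.026, -0.006, -0.115, -0.007, 0.005, 0.004, 1],
  [-0.025, -0.006, -0.116, -0.007, 0.004, 0.004, 1],
  [-0.023, -0.006, -0.117, -0.007, 0.003, 0.003, 1],
  [-0.022, -0.005, -0.118, -0.006, 0.002, 0.003, 1],
  [-0.021, -0.004, -0.119, -0.005, 0.001, 0.003, 1],
  [-0.021, -0.003, -0.119, -0.004, 0, 0.002, 1],
  [-0.021, -0.002, -0.119, -0.004, 0, 0.002, 1],
  [-0.021, -0.001, -0.12, -0.003, -0.001, 0.001, 1],
  [-0.021, 0, -0.12, -0.002, -0.001, 0.001, 1],
  [-0.022, 0, -0.12, -0.001, -0.001, 0.001, 1],
  [-0.022, 0.002, -0.12, 0, -0.001, 0, 1],
  [-0.023, 0.002, -0.12, 0.001, -0.001, 0, 1],
  [-0.025, 0.003, -0.12, 0.002, 0, -0.001, 1],
])

```text
time: 6.1
tool_pos: [553.6, 46.6, 308.9]
tcp_rot: [155.2, 16.4, 76.1]
wrist_force: [-0.4, 0.4, 0.3]
opening: -0.3
```

```bash
python3 log.py
```

```text
6.1 [553.6  46.6 308.9] [155.2  16.4  76.1] [-0.4  0.4  0.3] [-30.  27.   8. 115.  44.  35. -70.] -0.3
```

Request:
step_arm([
  [-0.026, 0.003, -0.12, 0.003, 0, -0.001, 1],
  [-0.028, 0.003, -0.12, 0.004, 0.001, -0.002, 1],
  [-0.029, 0.003, -0.119, 0.004, 0.002, -0.002, 1],
  [-0.031, 0.002, -0.119, 0.005, 0.002, -0.002, 1],
  [-0.033, 0.002, -0.119, 0.005, 0.003, -0.003, 1],
  [-0.034, 0.001, -0.118, 0.005, 0.004, -0.003, 1],
  [-0.036, 0, -0.118, 0.005, 0.005, -0.003, 1],
  [-0.038, -0.002, -0.117, 0.005, 0.006, -0.004, 1],
  [-0.04, -0.004, -0.116, 0.005, 0.008, -0.004, 1],
  [-0.041, -0.007, -0.116, 0.005, 0.009, -0.004, 1],
  [-0.042, -0.009, -0.115, 0.005, 0.01, -0.005, 1],
  [-0.043, -0.012, -0.114, 0.004, 0.011, -0.005, 1],
  [-0.044, -0.015, -0.114, 0.003, 0.012, -0.005, 1],
  [0, 0, 0, 0, 0, 0, 1],
])

```text
time: 7.27
tool_pos: [547.3, 153.4, 326.7]
tcp_rot: [-179.9, 41.8, 175.0]
wrist_force: [-0.0, 0.2, 0.6]
opening: 0.2
```

```bash
python3 log.py; cat > to.py <<'E'
import sys
from plan import *; from h import r
# to.py casex casey ztip tilt flip yawcase n : rows to bring the tip there
def go(x,y,h,tilt,flip=180,yaw=-5.3,n=1,tip=22):
    s=r.get_state();R0=Ro.from_euler('xyz',s['tcp_rot'],degrees=True);R=tool(tilt,yaw,flip)
    tgt=case2w(x,y,h)-tip*R.as_matrix()[:,2]
    d=R0.inv().apply(tgt-s['tool_pos']);rv=(R0.inv()*R).as_rotvec()
    print('world',(tgt-s['tool_pos']).round(1),'toolframe mm',d.round(1),'dist',np.linalg.norm(d).round(1),'rotvec',rv.round(4))
    q=s['qpos']
    for t in np.linspace(0,1,7)[1:]:
        Rt=R0*Ro.from_rotvec(rv*t);q,e,a=ik(s['tool_pos']+(tgt-s['tool_pos'])*t,Rt,q,.02)
    print('ik',q.round(),round(e,1),round(a,1))
def tipcase(tip=22):
    s=r.get_state();R0=Ro.from_euler('xyz',s['tcp_rot'],degrees=True).as_matrix()
    p=s['tool_pos']+tip*R0[:,2];d=p[:2]-O;c,sn=np.cos(A),np.sin(A)
    print('tip case',round(c*d[0]+sn*d[1],1),round(-sn*d[0]+c*d[1],1),round(p[2],1),'F',s['wrist_force'].round(1),'t',round(s['time'],2))
if __name__=="__main__":
    tipcase();go(*[float(v) for v in sys.argv[1:]])
E
python3 to.py -160 8 310 42; python3 to.py -160 8 150 42;
```

```text
7.27 [547.3 153.4 326.7] [-179.9   41.8  175. ] [-0.   0.2  0.6] [-35.  23.   2. 130. 107.  25. -50.] 0.2
tip case -164.4 6.8 310.2 F [-0.   0.2  0.6] t 7.27
world [ 4.4  0.8 -0.3] toolframe mm [-3.   1.2  3.1] dist 4.5 rotvec [ 0.0026 -0.0037  0.0042]
ik [-35.  23.   2. 129. 107.  25. -50.] 0.0 0.0
tip case -164.4 6.8 310.2 F [-0.   0.2  0.6] t 7.27
world [   4.4    0.8 -160.3] toolframe mm [103.6   1.4 122.4] dist 160.4 rotvec [ 0.0026 -0.0037  0.0042]
ik [-25.  45. -14. 137. 134.  50. -82.] 0.0 0.0
```

Request:
step_arm([
  [0, 0, 0, 0.0214, -0.001, 0.0238, 1],
  [0, 0, 0, 0.0214, -0.001, 0.0238, 1],
  [0, 0, 0, 0.0214, -0.001, 0.0238, 1],
  [0, 0, 0, 0.0214, -0.001, 0.0238, 1],
  [0, 0, 0, 0.0214, -0.001, 0.0238, 1],
  [0, 0, 0, 0.0214, -0.001, 0.0238, 1],
  [0, 0, 0, 0.0214, -0.001, 0.0238, 1],
  [0, 0, 0, 0.0214, 0, 0.0238, 1],
  [0, 0, 0, 0, 0, 0, 1],
])

```text
time: 8.02
tool_pos: [545.2, 142.6, 64.0]
tcp_rot: [-179.5, 41.2, 174.7]
wrist_force: [-0.2, -0.3, -0.9]
opening: -0.1
```

```bash
python3 log.py; python3 to.py -136 0 52 42; python3 - <<'E'
from h import *
p,d,W=look("scene","scene1")
cv2.imwrite("pics/crop1.png",cv2.resize(p[210:370,170:400,::-1],(800,556),interpolation=cv2.INTER_CUBIC))
E
```

```text
8.02 [545.2 142.6  64. ] [-179.5   41.2  174.7] [-0.2 -0.3 -0.9] [-24.  61. -15. 138. 142.  63. -91.] -0.1
tip case -165.7 -4.4 47.4 F [-0.2 -0.3 -0.9] t 8.02
world [29.7  1.4  4.4] toolframe mm [-25.1   4.3  16.1] dist 30.1 rotvec [-0.0091 -0.0134  0.    ]
ik [-22.  59. -14. 135. 143.  59. -88.] 0.0 0.0
```

View pics/crop1.png

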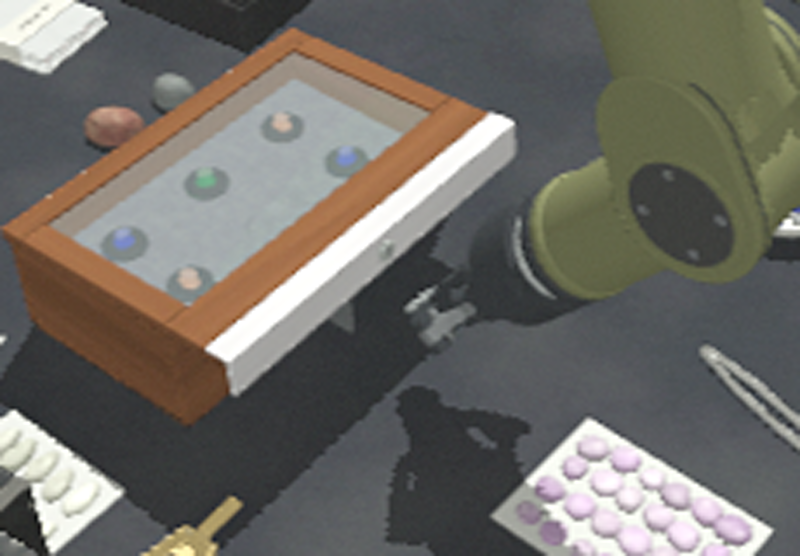

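The picture shows the closed fingers at crop (435,310), just in front of the lip, with the tab at (343,315) to their left. Now I'll insert them and feel leftward.

Request:
step_arm([
  [-0.009, -0.013, 0, -0.008, 0.001, 0.005, 1],
  [0, 0, 0, -0.008, 0.001, 0.005, 1],
  [0, 0, 0, -0.008, 0.001, 0.005, 1],
  [0, 0, 0, 0, 0, 0, 1],
])

```text
time: 8.4
tool_pos: [572.9, 145.0, 79.4]
tcp_rot: [179.6, 42.2, 174.7]
wrist_force: [-8.9, 0.2, -4.9]
opening: -0.0
```

```bash
python3 to.py -136 12 52 42
```

```text
tip case -138.0 0.9 63.1 F [-8.9  0.2 -4.9] t 8.4
world [  3.1  11.  -11. ] toolframe mm [ 5.9 11.2  9.7] dist 15.9 rotvec [0.0081 0.0037 0.0004]
ik [-23.  59. -14. 134. 141.  59. -87.] 0.0 0.0
```

Request:
step_arm([
  [0, 0, 0, 0.004, 0, 0.004, 1],
  [0, 0, 0, 0.0035, 0, 0.004, 1],
  [0, 0, 0, 0, 0, 0, 1],
  [0, 0, 0, 0, 0, 0, 1],
])

```text
time: 8.73
tool_pos: [576.8, 145.2, 68.6]
tcp_rot: [179.5, 42.8, 174.6]
wrist_force: [0.2, 0.0, 0.9]
opening: 0.0
```

```bash
python3 to.py -136 12 52 42
```

```text
tip case -134.0 1.6 52.4 F [0.2 0.  0.9] t 8.73
world [-0.8 10.7 -0.2] toolframe mm [ 1.5 10.6 -1. ] dist 10.8 rotvec [ 0.0073  0.0147 -0.0014]
ik [-23.  59. -14. 134. 141.  59. -87.] 0.0 0.0
```

Request:
step_arm([
  [0, 0, 0, 0, 0.004, 0, 1],
  [0, 0, 0, 0, 0.003, 0, 1],
  [0, 0, 0, 0, 0.003, 0, 1],
  [0, 0, 0, 0, 0, 0, 1],
])

```text
time: 9.07
tool_pos: [576.4, 156.7, 66.8]
tcp_rot: [179.5, 42.6, 174.7]
wrist_force: [-0.8, 0.5, 0.8]
opening: 0.1
```

Request:
step_arm([
  [0, 0, 0, 0, 0.002, 0, 1],
  [0, 0, 0, 0, 0.002, 0, 1],
  [0, 0, 0, 0, 0, 0, 1],
])

```text
time: 9.32
tool_pos: [576.5, 159.9, 66.4]
tcp_rot: [179.6, 42.6, 174.7]
wrist_force: [-0.9, -0.2, 0.1]
opening: 0.2
```

Request:
step_arm([
  [0, 0, 0, 0, 0.002, 0, 1],
  [0, 0, 0, 0, 0.001, 0, 1],
  [0, 0, 0, 0, 0, 0, 1],
])

```text
time: 9.57
tool_pos: [576.7, 162.5, 66.5]
tcp_rot: [179.6, 42.6, 174.7]
wrist_force: [-0.5, 0.1, 0.4]
opening: -0.2
```

```bash
python3 to.py -136 12 52 42
```

```text
tip case -135.7 18.8 50.3 F [-0.5  0.1  0.4] t 9.57
world [-0.7 -6.6  1.9] toolframe mm [-1.2 -6.6 -1.5] dist 6.9 rotvec [0.0074 0.0104 0.0002]
ik [-23.  59. -14. 134. 141.  59. -87.] 0.0 0.0
```

Request:
step_arm([
  [0, 0, 0, 0, 0.002, 0, 1],
  [0, 0, 0, 0, 0.001, 0, 1],
  [0, 0, 0, 0, 0, 0, 1],
])

```text
time: 9.82
tool_pos: [577.0, 165.5, 66.5]
tcp_rot: [179.6, 42.6, 174.7]
wrist_force: [-0.2, -0.7, 0.6]
opening: -0.1
```

Request:
step_arm([
  [0, 0, 0, 0, 0.002, 0, 1],
  [0, 0, 0, 0, 0.001, 0, 1],
  [0, 0, 0, 0, 0, 0, 1],
])

```text
time: 10.07
tool_pos: [577.1, 167.1, 66.5]
tcp_rot: [179.7, 42.6, 174.7]
wrist_force: [-1.1, -2.5, -0.0]
opening: -0.1
```

Request:
step_arm([
  [0, 0, 0, 0, 0.002, 0, 1],
  [0, 0, 0, 0, 0, 0, 1],
])

```text
time: 10.23
tool_pos: [577.3, 169.6, 66.5]
tcp_rot: [179.7, 42.6, 174.7]
wrist_force: [-0.8, -3.2, -0.3]
opening: -0.3
```

```bash
python3 to.py -136 12 52 42
```

```text
tip case -135.8 25.8 50.3 F [-0.8 -3.2 -0.3] t 10.23
world [ -1.3 -13.6   1.9] toolframe mm [ -1.2 -13.7  -1.5] dist 13.8 rotvec [ 0.0057  0.0102 -0.    ]
ik [-23.  59. -14. 134. 141.  59. -87.] 0.0 0.0
```

Contact came at tip y ≈ 22.5, with about 3 N. I'll push about 7 mm further.

Request:
step_arm([
  [0, 0, 0, 0, 0.002, 0, 1],
  [0, 0, 0, 0, 0.002, 0, 1],
  [0, 0, 0, 0, 0, 0, 1],
])

```text
time: 10.48
tool_pos: [578.1, 173.9, 66.6]
tcp_rot: [179.6, 42.6, 174.7]
wrist_force: [0.3, -4.5, -1.9]
opening: -0.3
```

Request:
step_arm([
  [0, 0, 0, 0, 0.002, 0, 1],
  [0, 0, 0, 0, 0.001, 0, 1],
  [0, 0, 0, 0, 0, 0, 1],
])

```text
time: 10.73
tool_pos: [578.4, 176.4, 66.6]
tcp_rot: [179.7, 42.6, 174.7]
wrist_force: [1.4, -5.2, -1.4]
opening: -0.2
```

```bash
python3 to.py -136 32 62 42
```

```text
tip case -135.3 32.7 50.5 F [ 1.4 -5.2 -1.4] t 10.73
world [-0.5 -0.5 11.7] toolframe mm [-7.6 -0.5 -8.9] dist 11.7 rotvec [ 0.0053  0.0112 -0.0004]
ik [-26.  58. -14. 132. 138.  56. -86.] 0.0 0.0
```

Request:
step_arm([
  [0, 0, 0, -0.002, 0, -0.0022, 1],
  [0, 0, 0, -0.002, 0, -0.0022, 1],
  [0, 0, 0, -0.002, 0, -0.0022, 1],
  [0, 0, 0, -0.002, 0, -0.0022, 1],
  [0, 0, 0, 0, 0, 0, 1],
])

```text
time: 11.15
tool_pos: [577.1, 177.0, 78.4]
tcp_rot: [179.6, 42.5, 174.7]
wrist_force: [-1.7, -4.4, -2.1]
opening: -0.0
```

Request:
step_arm([
  [0, 0, 0, -0.002, 0, -0.0022, 1],
  [0, 0, 0, 0, 0, 0, 1],
])

```text
time: 11.32
tool_pos: [576.8, 177.1, 81.0]
tcp_rot: [179.6, 42.4, 174.8]
wrist_force: [-2.4, -4.0, -4.9]
opening: -0.2
```

```bash
python3 to.py -136 32 72 42
```

```text
tip case -137.0 33.2 64.8 F [-2.4 -4.  -4.9] t 11.32
world [ 1.  -1.2  7.3] toolframe mm [-5.8 -1.  -4.6] dist 7.5 rotvec [0.0071 0.0076 0.0008]
ik [-26.  56. -14. 132. 137.  55. -85.] 0.0 0.0
```

Request:
step_arm([
  [0, 0, 0, -0.002, 0, -0.0022, 1],
  [0, 0, 0, 0, 0, 0, 1],
])

```text
time: 11.48
tool_pos: [576.8, 177.1, 84.1]
tcp_rot: [179.6, 42.4, 174.8]
wrist_force: [-3.5, -4.5, -5.8]
opening: -0.4
```

Request:
step_arm([
  [0, 0, 0, -0.002, 0, -0.0022, 1],
  [0, 0, 0, 0, 0, 0, 1],
])

```text
time: 11.65
tool_pos: [576.9, 177.0, 87.2]
tcp_rot: [179.6, 42.5, 174.8]
wrist_force: [-3.8, -5.1, -5.8]
opening: -0.3
```

Request:
step_arm([
  [0, 0, 0, -0.002, 0, -0.0022, 1],
  [0, 0, 0, 0, 0, 0, 1],
])

```text
time: 11.82
tool_pos: [576.9, 177.1, 90.2]
tcp_rot: [179.6, 42.5, 174.8]
wrist_force: [-3.8, -4.6, -5.7]
opening: -0.3
```

The force stays constant at about 6 N, so the lid is rising freely. Continuing.

Request:
step_arm([
  [0, 0, 0, -0.0034, 0, -0.0037, 1],
  [0, 0, 0, -0.0034, 0, -0.0037, 1],
  [0, 0, 0, -0.0034, 0, -0.0037, 1],
  [0, 0, 0, -0.0034, 0, -0.0037, 1],
  [0, 0, 0, -0.0034, 0, -0.0037, 1],
  [0, 0, 0, -0.0034, 0, -0.0037, 1],
  [0, 0, 0, -0.0034, 0, -0.0037, 1],
  [0, 0, 0, 0, 0, 0, 1],
])

```text
time: 12.48
tool_pos: [578.7, 178.4, 127.4]
tcp_rot: [179.4, 42.8, 174.7]
wrist_force: [-1.4, 0.5, 0.1]
opening: -0.2
```

```bash
python3 log.py; python3 - <<'E'
from to import *; from h import look
tipcase()
W=look("top")[2]; 
d=W[...,:2]-O;cx=d[...,0]*np.cos(A)+d[...,1]*np.sin(A);cy=-d[...,0]*np.sin(A)+d[...,1]*np.cos(A)
m=(abs(cy)>100)&(abs(cy)<138)&(cx>-100)&(cx<60)&(W[...,2]>85)
f=np.polyfit(cx[m],W[...,2][m],1);print('lid angle',np.arctan(-f[0]))
# arc waypoints for the tool
z=Ro.from_euler('xyz',r.get_state()['tcp_rot'],degrees=True).as_matrix()
prev=None
th0=np.arctan(-f[0])
for th in np.r_[th0,np.arange(.3,1.46,.1)]:
    x=-218*np.cos(th)-20*np.sin(th);zz=218*np.sin(th)-20*np.cos(th)
    p=case2w(75+x,0,90+zz)
    if prev is not None: print(round(th,2),(z.T@(p-prev)).round(1),(p-prev).round(1))
    prev=p
E
```

```text
12.48 [578.7 178.4 127.4] [179.4  42.8 174.7] [-1.4  0.5  0.1] [-26.  51. -13. 133. 136.  52. -83.] -0.2
tip case -135.2 34.8 111.2 F [-1.4  0.5  0.1] t 12.48
lid angle 0.2800546168785026
0.3 [-3.5  0.  -2.6] [ 0.9 -0.1  4.3]
0.4 [-18.5   0.1 -11.7] [ 5.6 -0.5 21.2]
0.5 [-19.6   0.1  -9.8] [ 7.6 -0.7 20.5]
0.6 [-20.4   0.1  -7.8] [ 9.6 -0.9 19.6]
0.7 [-21.1   0.1  -5.7] [11.5 -1.1 18.6]
0.8 [-21.6   0.   -3.6] [13.3 -1.2 17.3]
0.9 [-21.8   0.   -1.4] [15.  -1.4 15.9]
1.0 [-21.9   0.    0.8] [16.5 -1.5 14.3]
1.1 [-21.7  -0.    2.9] [17.8 -1.7 12.6]
1.2 [-21.3  -0.    5.1] [19.  -1.8 10.7]
1.3 [-20.7  -0.1   7.2] [20.  -1.9  8.8]
1.4 [-19.8  -0.1   9.2] [20.7 -1.9  6.7]
```

Request:
step_arm([
  [0, 0, 0, -0.004, 0, -0.003, 1],
  [0, 0, 0, -0.0093, 0, -0.0058, 1],
  [0, 0, 0, -0.0093, 0, -0.0058, 1],
  [0, 0, 0, -0.0098, 0, -0.0049, 1],
  [0, 0, 0, -0.0098, 0, -0.0049, 1],
  [0, 0, 0, -0.0102, 0, -0.0039, 1],
  [0, 0, 0, -0.0102, 0, -0.0039, 1],
  [0, 0, 0, -0.0106, 0, -0.0028, 1],
  [0, 0, 0, -0.0106, 0, -0.0028, 1],
  [0, 0, 0, -0.0108, 0, -0.0018, 1],
  [0, 0, 0, -0.0108, 0, -0.0018, 1],
  [0, 0, 0, 0, 0, 0, 1],
])

```text
time: 13.53
tool_pos: [628.2, 172.6, 229.5]
tcp_rot: [179.5, 42.8, 174.6]
wrist_force: [0.4, 0.5, 0.8]
opening: 0.0
```

```bash
cat > lid.py <<'E'
from to import *; from h import look,st
def lidangle(c="scene"):
    W=look(c)[2];d=W[...,:2]-O;cx=d[...,0]*np.cos(A)+d[...,1]*np.sin(A);cy=-d[...,0]*np.sin(A)+d[...,1]*np.cos(A)
    m=(abs(cy)>100)&(abs(cy)<140)&(cx>-160)&(cx<140)&(W[...,2]>125)
    a=np.arctan2(W[...,2][m]-90,75-cx[m]);print('lid',np.percentile(a,[10,50,90]).round(2),m.sum())
if __name__=="__main__": st();tipcase();lidangle();lidangle("top")
E
python3 lid.py
```

```text
13.53 [628.2 172.6 229.5] [179.5  42.8 174.6] [0.4 0.5 0.8] [-27.  39.  -5. 124. 126.  32. -66.] 0.0
tip case -85.3 33.6 213.4 F [0.4 0.5 0.8] t 13.53
lid [0.73 0.79 0.85] 287
lid [0.78 0.86 0.93] 2059
```

Request:
step_arm([
  [0, 0, 0, -0.0109, 0, -0.0007, 1],
  [0, 0, 0, -0.0109, 0, -0.0007, 1],
  [0, 0, 0, -0.011, 0, 0.0004, 1],
  [0, 0, 0, -0.011, 0, 0.0004, 1],
  [0, 0, 0, -0.0108, 0, 0.0015, 1],
  [0, 0, 0, -0.0108, 0, 0.0015, 1],
  [0, 0, 0, -0.0106, 0, 0.0026, 1],
  [0, 0, 0, -0.0106, 0, 0.0026, 1],
  [0, 0, 0, -0.0103, 0, 0.0036, 1],
  [0, 0, 0, -0.0103, 0, 0.0036, 1],
  [0, 0, 0, -0.0099, 0, 0.0046, 1],
  [0, 0, 0, -0.0099, 0, 0.0046, 1],
  [0, 0, 0, 0, 0, 0, 1],
])

```text
time: 14.72
tool_pos: [738.2, 161.6, 296.7]
tcp_rot: [179.7, 42.8, 174.7]
wrist_force: [0.6, 0.4, 2.0]
opening: -0.1
```

```bash
python3 lid.py
```

```text
14.72 [738.2 161.6 296.7] [179.7  42.8 174.7] [0.6 0.4 2. ] [-37.  39.  23. 105. 100.   5. -38.] -0.1
tip case 25.2 32.7 280.5 F [0.6 0.4 2. ] t 14.72
lid [1.39 1.47 1.53] 1362
lid [1.34 1.41 1.47] 785
```

Request:
step_arm([
  [0, 0, 0, 0.0139, 0, -0.0126, 1],
  [0, 0, 0, 0.0139, 0, -0.0126, 1],
  [0, 0, 0, 0.0139, 0, -0.0126, 1],
  [0, 0, 0, 0.0139, 0, -0.0126, 1],
  [0, 0, 0, 0.0139, 0, -0.0126, 1],
  [0, 0, 0, 0.0139, 0, -0.0126, 1],
  [0, 0, 0, 0.0139, 0, -0.0126, 1],
  [0, 0, 0, 0.0139, 0, -0.0126, 1],
  [0, 0, 0, 0, 0, 0, 0.4],
])

```text
time: 15.57
tool_pos: [582.8, 175.9, 293.4]
tcp_rot: [179.7, 42.4, 175.0]
wrist_force: [-0.1, -1.2, -1.2]
opening: 11.0
```

```bash
python3 lid.py; python3 log.py; python3 - <<'E'
from plan import *; from h import *
s=r.get_state();q0=s['qpos']
p,d,W=look("scene","scene2")
for c in ("scene",):
  for t in ("jar_mid","pocket"):
    print(t,[(np.round(m['position'],1).tolist(),round(m['conf'],2)) for m in nets.mark_of(c,t)[:3]])
  m=nets.cut_out(c,"jar_mid")[0]['mask'];w=W[m];print(m.sum(),np.nanmedian(w,0),np.nanmin(w,0),np.nanmax(w,0))
p,d,W=look("top")
g=p.astype(int)
w=W[275:300,398:418];w=w[w[...,2]>8];print('top jar',len(w),w.min(0).round(1),w.max(0).round(1),w.mean(0).round(1))
# tool-down at jar and pocket for different yaw, from current config
for name,tgt,yaws in (("jar",np.array([489,-277,120.]),(-60,-30,0,30,60,90,120,150,175)),("pocket",np.array([690,133,84.]),(-5.3,174.7))):
  for y in yaws:
    R=tool(0,y)
    q=q0.copy();p0=s['tool_pos'];R0=Ro.from_euler('xyz',s['tcp_rot'],degrees=True);rv=(R0.inv()*R).as_rotvec()
    for t in np.linspace(0,1,15)[1:]: q,e,a=ik(p0+(tgt-p0)*t,R0*Ro.from_rotvec(rv*t),q,.02)
    print(name,y,q.round().astype(int),round(e,1),round(a,1),'rot',np.degrees(np.linalg.norm(rv)).round())
E
```

```text
15.57 [582.8 175.9 293.4] [179.7  42.4 175. ] [-0.1 -1.2 -1.2] [-35.  29.   2. 127. 115.  26. -57.] 11.0
tip case -131.0 32.6 277.2 F [-0.1 -1.2 -1.2] t 15.57
lid [1.37 1.46 1.52] 1689
lid [1.34 1.41 1.47] 776
15.67 [586.5 175.3 294.6] [179.6  42.6 174.8] [ 0.4 -0.6 -0.5] [-34.  29.   2. 126. 114.  26. -57.] 25.8
jar_mid [([490.7, -277.2, 7.7], 0.54)]
pocket [([693.7, 132.7, 57.0], 0.84)]
67 [ 489.8196705  -272.2748121    12.13669887] [ 476.51205628 -286.34927338    3.40541865] [ 505.61186286 -257.4328482    24.25548054]
top jar 133 [ 473.6 -292.2    8.5] [ 503.8 -261.    25.8] [ 489.5 -276.9   12.9]
jar -60 [ 21  45   5 122 237   2  -3] 10.2 14.5 rot 129.0
jar -30 [ 21  45   5 122 237   2  27] 10.2 14.5 rot 157.0
jar 0 [ 34  46 -16 107  24  30 -88] 0.0 0.0 rot 175.0
jar 30 [ 36  47 -19 107  28  31 -62] 0.0 0.0 rot 147.0
jar 60 [ 38  47 -22 107  31  33 -35] 0.0 0.0 rot 120.0
jar 90 [ 40  48 -26 106  36  34  -9] 0.0 0.0 rot 93.0
jar 120 [ 43  49 -31 106  41  37  17] 0.0 0.0 rot 68.0
jar 150 [ 45  50 -36 106  45  39  43] 0.0 0.0 rot 49.0
jar 175 [ 47  51 -40 106  48  42  65] 0.0 0.0 rot 43.0
pocket -5.3 [-18  53   5 106 237   2  11] 13.7 22.1 rot 180.0
pocket 174.7 [  1  60 -32  80  37  50  42] 0.0 0.0 rot 43.0
```

View pics/scene2.png

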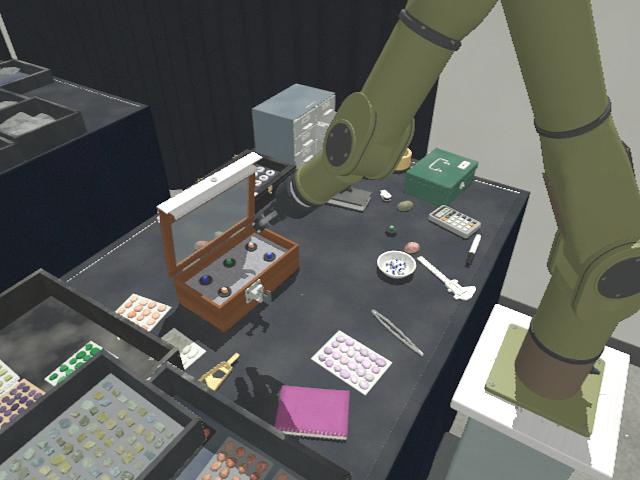

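The lid stands open. It's the white-lipped frame at (165–260,160–270), and the pocket is empty at about (245,262). I'd like more lid clearance for the wrist, so I'll check whether I can push it to about 1.6 rad and plan the later poses.

```bash
cat > push.py <<'E'
from plan import *; from h import *
s=r.get_state();q0=s['qpos'];p0=s['tool_pos'];R0=Ro.from_euler('xyz',s['tcp_rot'],degrees=True)
def edge(th): return 75-218*np.cos(th)-20*np.sin(th),90+218*np.sin(th)-20*np.cos(th)
if __name__=="__main__":
  for tilt in (10,20,30):
    R=tool(tilt,-5.3,180);M=R.as_matrix();rv=(R0.inv()*R).as_rotvec()
    q=q0.copy();pp,Rp=p0,R0
    for k,(th,back) in enumerate(((1.41,40),(1.41,4),(1.5,0),(1.62,0))):
      ex,ez=edge(th);e3=case2w(ex-back,20,ez);tgt=e3+11*M[:,0]-10*M[:,2]
      rr=(Rp.inv()*R).as_rotvec()
      for t in np.linspace(0,1,8)[1:]: q,e,a=ik(pp+(tgt-pp)*t,Rp*Ro.from_rotvec(rr*t),q,.02)
      print(tilt,th,back,tgt.round(1),'d tool',R.inv().apply(tgt-pp).round(1),'dR0',R0.inv().apply(tgt-pp).round(1),q.round().astype(int),round(e,1),round(a,1));pp,Rp=tgt,R
    print(np.degrees(np.linalg.norm(rv)),rv.round(3))
E
python3 push.py
```

```text
10 1.41 40 [694.8 153.  309.9] d tool [-109.6  -11.9    3.9] dR0 [-90.2 -12.2  62.3] [ -2  42 -32  79  31  59  45] 0.0 0.0
10 1.41 4 [730.6 149.7 309.9] d tool [-35.5  -0.    6.3] dR0 [-26.5  -0.1  24.4] [ -2  45 -32  71  31  62  48] 0.0 0.0
10 1.5 0 [753.8 147.5 314. ] d tool [-23.6   0.    0. ] dR0 [-19.9  -0.1  12.8] [ -2  47 -32  66  30  65  50] 0.0 0.0
10 1.62 0 [779.8 145.1 316.7] d tool [-26.2  -0.    1.9] dR0 [-21.   -0.1  15.7] [ -3  49 -32  60  30  69  52] 0.0 0.0
32.65572251113583 [0.007 0.57  0.001]
20 1.41 40 [693.6 153.1 307.6] d tool [-105.3  -11.9   24.6] dR0 [-87.7 -12.3  63.2] [ -5  38 -27  89  38  44  35] 0.0 0.0
20 1.41 4 [729.4 149.8 307.6] d tool [-33.8  -0.   12.3] dR0 [-26.5  -0.1  24.4] [ -4  41 -27  83  38  47  39] 0.0 0.0
20 1.5 0 [752.6 147.6 311.7] d tool [-23.3   0.    4.2] dR0 [-19.9  -0.1  12.8] [ -4  42 -28  79  37  50  41] 0.0 0.0
20 1.62 0 [778.6 145.2 314.4] d tool [-25.5  -0.    6.4] dR0 [-21.   -0.1  15.7] [ -4  44 -28  73  36  52  44] 0.0 0.0
22.656682264606655 [0.007 0.395 0.001]
30 1.41 40 [692.8 153.2 305.1] d tool [-97.5 -11.9  44.3] dR0 [-85.5 -12.3  64.5] [-13  34 -15 100  51  29  20] 0.0 0.0
30 1.41 4 [728.7 149.8 305.1] d tool [-31.2  -0.   18. ] dR0 [-26.5  -0.1  24.4] [-11  37 -17  94  49  32  25] 0.0 0.0
30 1.5 0 [751.8 147.7 309.2] d tool [-22.2   0.    8.1] dR0 [-19.9  -0.1  12.8] [ -9  39 -18  90  47  34  28] 0.0 0.0
30 1.62 0 [777.8 145.3 311.9] d tool [-24.   -0.   10.7] dR0 [-21.   -0.1  15.7] [ -8  41 -20  85  46  36  32] 0.0 0.0
12.659129933387089 [0.007 0.221 0.   ]
```

Request:
step_arm([
  [0, 0.066, 0, -0.0155, -0.002, 0.0095, 1],
  [0, 0.066, 0, -0.016, -0.002, 0.009, 1],
  [0, 0.066, 0, -0.016, -0.002, 0.008, 1],
  [0, 0.066, 0, -0.0165, -0.002, 0.007, 1],
  [0, 0.066, 0, -0.017, -0.002, 0.006, 1],
  [0, 0.066, 0, -0.0175, -0.002, 0.005, 1],
  [0, 0, 0, 0, 0, 0, 1],
  [0, 0, 0, 0, 0, 0, 1],
])

```text
time: 16.58
tool_pos: [635.4, 149.8, 302.3]
tcp_rot: [-177.5, 32.6, 174.3]
wrist_force: [0.3, 0.3, 0.6]
opening: -0.5
```

```bash
python3 - <<'E'
from push import *; from h import st
st();R=tool(20,-5.3,180);M=R.as_matrix();print((R0.inv()*R).as_rotvec().round(3))
pp=p0
for th,b in ((1.41,5),(1.5,0),(1.62,0)):
    ex,ez=edge(th);tgt=case2w(ex-b,20,ez)+11*M[:,0]-10*M[:,2];print(th,R0.inv().apply(tgt-pp).round(1));pp=tgt
E
```

```text
16.58 [635.4 149.8 302.3] [-177.5   32.6  174.3] [0.3 0.3 0.6] [-27.  30.   2. 111.  58.  21.   5.] -0.5
[-0.047  0.22  -0.01 ]
1.41 [-80.8  11.2  44.9]
1.5 [-22.6   0.6   9.7]
1.62 [-23.4   0.7  11.8]
```

Request:
step_arm([
  [-0.008, 0.037, -0.002, -0.0137, 0.0018, 0.0072, 1],
  [-0.008, 0.037, -0.002, -0.0139, 0.0018, 0.0068, 1],
  [-0.008, 0.037, -0.002, -0.0141, 0.0018, 0.0063, 1],
  [-0.008, 0.037, -0.002, -0.0142, 0.0018, 0.0058, 1],
  [-0.008, 0.037, -0.002, -0.0144, 0.0018, 0.0053, 1],
  [-0.008, 0.037, -0.002, -0.012, 0.0018, 0.004, 1],
  [0, 0, 0, 0, 0, 0, 1],
  [0, 0, 0, 0, 0, 0, 1],
])

```text
time: 17.25
tool_pos: [724.3, 151.9, 306.7]
tcp_rot: [-179.8, 19.8, 175.0]
wrist_force: [-0.2, 0.3, 0.1]
opening: -0.2
```

```bash
python3 - <<'E'
from push import *; from h import st
st();R=tool(20,-5.3,180);M=R.as_matrix();print((R0.inv()*R).as_rotvec().round(3))
pp=p0
for th,b in ((1.41,5),(1.5,0),(1.62,0)):
    ex,ez=edge(th);tgt=case2w(ex-b,20,ez)+11*M[:,0]-10*M[:,2];print(th,R0.inv().apply(tgt-pp).round(1));pp=tgt
E
```

```text
17.25 [724.3 151.9 306.7] [-179.8   19.8  175. ] [-0.2  0.3  0.1] [ -7.  39. -21.  84.  33.  45.  42.] -0.2
[-0.002 -0.004  0.004]
1.41 [-4.4 -1.7  0.6]
1.5 [-24.2  -0.1   4.4]
1.62 [-25.5  -0.1   6.3]
```

Now push, then back off.

Request:
step_arm([
  [0, 0, 0, -0.009, 0, 0.0015, 1],
  [0, 0, 0, -0.009, 0, 0.0015, 1],
  [0, 0, 0, -0.009, 0, 0.002, 1],
  [0, 0, 0, -0.009, 0, 0.002, 1],
  [0, 0, 0, -0.009, 0, 0.002, 1],
  [0, 0, 0, -0.009, 0, 0.002, 1],
  [0, 0, 0, 0, 0, 0, 1],
  [0, 0, 0, 0, 0, 0, 1],
])

```text
time: 17.92
tool_pos: [777.4, 148.8, 315.2]
tcp_rot: [-179.8, 19.7, 175.1]
wrist_force: [-0.1, 0.1, -0.3]
opening: 0.1
```

Request:
step_arm([
  [0, 0, 0, 0.0283, 0, -0.0103, 1],
  [0, 0, 0, 0.0283, 0, -0.0103, 1],
  [0, 0, 0, 0.0283, 0, -0.0103, 1],
  [0, 0, 0, 0, 0, 0, 1],
])

```text
time: 18.25
tool_pos: [680.5, 157.6, 315.0]
tcp_rot: [-179.7, 19.4, 175.4]
wrist_force: [-0.0, 0.6, -0.7]
opening: -0.1
```

```bash
python3 lid.py; python3 - <<'E'
from push import *
R=tool(0,174.7);rv=(R0.inv()*R).as_rotvec();print(rv.round(3))
q=q0.copy();pp,Rp=p0,R0
for tgt in ([560,-50,260],[489.5,-277,150],[489.5,-277,33]):
    tgt=np.array(tgt,float);rr=(Rp.inv()*R).as_rotvec()
    for t in np.linspace(0,1,8)[1:]: q,e,a=ik(pp+(tgt-pp)*t,Rp*Ro.from_rotvec(rr*t),q,.02)
    print(tgt,'d R',R.inv().apply(tgt-pp).round(1),'d R0',R0.inv().apply(tgt-pp).round(1),q.round(),round(e,1),round(a,1));pp,Rp=tgt,R
E
```

```text
18.25 [680.5 157.6 315. ] [-179.7   19.4  175.4] [-0.   0.6 -0.7] [ -8.  36. -21.  91.  33.  43.  39.] -0.1
tip case -39.5 23.2 294.3 F [-0.   0.6 -0.7] t 18.25
lid [1.58 1.65 1.71] 1455
lid [1.53 1.62 1.66] 1337
[-0.001  0.345  0.008]
[560. -50. 260.] d R [ 107.3 -217.2   56.9] d R0 [ 121.9 -216.3   17.1] [ 18.  36. -29. 100.  22.  50.  63.] 0.0 0.0
[ 489.5 -277.   150. ] d R [  49.2 -232.5  110. ] d R0 [  85.5 -231.9   86.7] [ 40.  45. -26. 105.  31.  37.  80.] 0.0 0.0
[ 489.5 -277.    33. ] d R [ -0.  -0. 117.] d R0 [ 39.6   0.3 110.1] [ 35.  55. -17. 108.  38.  23.  73.] 0.0 0.0
```

Request:
step_arm([
  [0, 0.069, 0, 0.017, -0.031, 0.003, 0.35],
  [0, 0.069, 0, 0.0165, -0.031, 0.0045, 0.35],
  [0, 0.069, 0, 0.016, -0.031, 0.006, 0.35],
  [0, 0.069, 0, 0.0155, -0.031, 0.007, 0.35],
  [0, 0.069, 0, 0.0153, -0.031, 0.008, 0.35],
  [0, 0, 0, 0.0153, -0.031, 0.0081, 0.35],
  [0, 0, 0, 0.0153, -0.031, 0.0081, 0.35],
  [0, 0, 0, 0.0062, -0.0291, 0.0137, 0.35],
  [0, 0, 0, 0.0062, -0.0291, 0.0137, 0.35],
  [0, 0, 0, 0.0062, -0.0291, 0.0137, 0.35],
  [0, 0, 0, 0.0062, -0.0291, 0.0137, 0.35],
  [0, 0, 0, 0.0062, -0.0291, 0.0137, 0.35],
  [0, 0, 0, 0.0062, -0.0291, 0.0137, 0.35],
  [0, 0, 0, 0.0062, -0.0291, 0.0137, 0.35],
  [0, 0, 0, 0.0062, -0.0291, 0.0137, 0.35],
  [0, 0, 0, 0, 0, 0, 0.35],
  [0, 0, 0, 0, 0, 0, 0.35],
])

```text
time: 19.77
tool_pos: [495.9, -282.4, 145.3]
tcp_rot: [-179.8, -0.0, 174.7]
wrist_force: [0.2, 1.4, 0.6]
opening: 55.7
```

```bash
cat > jar.py <<'E'
from push import *; from h import st
import sys
st();print('overhang',r.finger_overhang)
p,d,W=look("wrist",sys.argv[1])
d2=np.hypot(W[...,0]-489.5,W[...,1]+277);w=W[(d2<40)&(W[...,2]>14)&(W[...,2]<40)]
if len(w): print(len(w),w.min(0).round(1),w.max(0).round(1),np.median(w,0).round(1))
try: print([(np.round(m['position'],1).tolist(),round(m['conf'],2)) for m in nets.mark_of("wrist","jar_mid")[:2]])
except Exception as e: print(e)
R=tool(0,174.7)
print('rot',(R0.inv()*R).as_rotvec().round(3),'d',R0.inv().apply(np.array([489.5,-277,33])-p0).round(1))
E
python3 jar.py wr1
```

```text
19.77 [ 495.9 -282.4  145.3] [-179.8   -0.   174.7] [0.2 1.4 0.6] [ 40.  46. -26. 104.  31.  37.  80.] 55.7
overhang 22.0
280 [ 478.9 -290.5   14. ] [ 503.5 -261.1   24.1] [ 489.4 -276.7   21.4]
[([491.5, -276.7, 10.6], 0.88)]
rot [-0.003 -0.001 -0.   ] d [  6.8   5.1 112.2]
```

View pics/wr1.png

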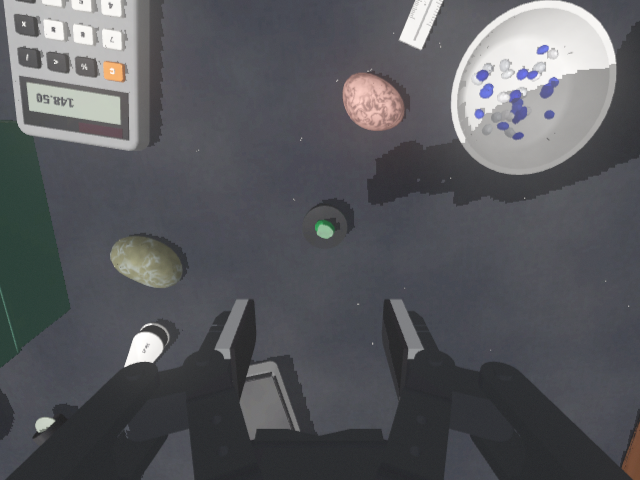

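The wrist view shows the jar at (325,228) with free space round it, midway between the fingers. Descending to grasp.

Request:
step_arm([
  [0, 0, 0, 0.003, 0.0027, 0.0155, 0.35],
  [0, 0, 0, 0.0029, 0.0027, 0.0155, 0.35],
  [0, 0, 0, 0, 0, 0.0155, 0.35],
  [0, 0, 0, 0, 0, 0.0155, 0.35],
  [0, 0, 0, 0, 0, 0.0155, 0.35],
  [0, 0, 0, 0, 0, 0.0155, 0.35],
  [0, 0, 0, 0, 0, 0.0125, 0.35],
  [0, 0, 0, 0, 0, 0.006, 0.35],
  [0, 0, 0, 0, 0, 0, 0.35],
])

```text
time: 20.62
tool_pos: [492.2, -271.8, 34.3]
tcp_rot: [180.0, -0.0, 175.1]
wrist_force: [-0.0, 0.1, -0.6]
opening: 55.8
```

```bash
python3 jar.py wr2
```

```text
20.62 [ 492.2 -271.8   34.3] [180.   -0.  175.1] [-0.   0.1 -0.6] [ 34.  55. -17. 108.  38.  23.  73.] 55.8
overhang 22.0
3060 [ 477.2 -311.2   14. ] [ 505.8 -237.4   40. ] [ 486.5 -279.5   26.5]
[([490.0, -275.6, 12.2], 0.61)]
rot [ 0.    -0.     0.008] d [ 2.3 -5.4  1.3]
```

Request:
step_arm([
  [0, 0, 0.004, 0.0015, -0.004, 0.001, 0.35],
  [0, 0, 0, 0, 0, 0, 0.35],
  [0, 0, 0, 0, 0, 0, 1],
  [0, 0, 0, 0, 0, 0, 1],
  [0, 0, 0, 0, 0, 0, 1],
  [0, 0, 0, 0, 0, 0, 1],
  [0, 0, 0, 0, 0, 0, 1],
  [0, 0, 0, 0, 0, 0, 1],
], newtons=25)

```text
time: 21.38
tool_pos: [489.8, -277.7, 34.5]
tcp_rot: [-179.9, 0.0, 174.8]
wrist_force: [-1.2, 0.1, 6.1]
opening: 30.1
```

```bash
python3 log.py
```

```text
21.38 [ 489.8 -277.7   34.5] [-179.9    0.   174.8] [-1.2  0.1  6.1] [ 35.  55. -17. 108.  38.  23.  73.] 30.1
```

Request:
step_arm([
  [0, 0, 0, 0, 0, -0.01, 1],
  [0, 0, 0, 0, 0, -0.02, 1],
  [0, 0, 0, 0, 0, -0.03, 1],
  [0, 0, 0, 0, 0, -0.03, 1],
  [0, 0, 0, 0, 0, -0.03, 1],
  [0, 0, 0, 0, 0, 0, 1],
  [0, 0, 0, 0, 0, 0, 1],
])

```text
time: 21.97
tool_pos: [490.7, -277.5, 155.9]
tcp_rot: [-179.9, 0.2, 174.8]
wrist_force: [0.1, 0.5, -1.2]
opening: 29.6
```

```bash
python3 jar.py wr3; python3 -c "
import cv2;p=cv2.imread('pics/wr3.png');cv2.imwrite('pics/wr3c.png',cv2.resize(p[240:440,180:460],(800,571)))"
```

```text
21.97 [ 490.7 -277.5  155.9] [-179.9    0.2  174.8] [ 0.1  0.5 -1.2] [ 40.  44. -26. 105.  31.  37.  80.] 29.6
overhang 22.0
[([493.3, -277.2, 129.8], 0.95)]
rot [-0.002  0.004  0.001] d [  1.7   0.7 122.9]
```

View pics/wr3c.png

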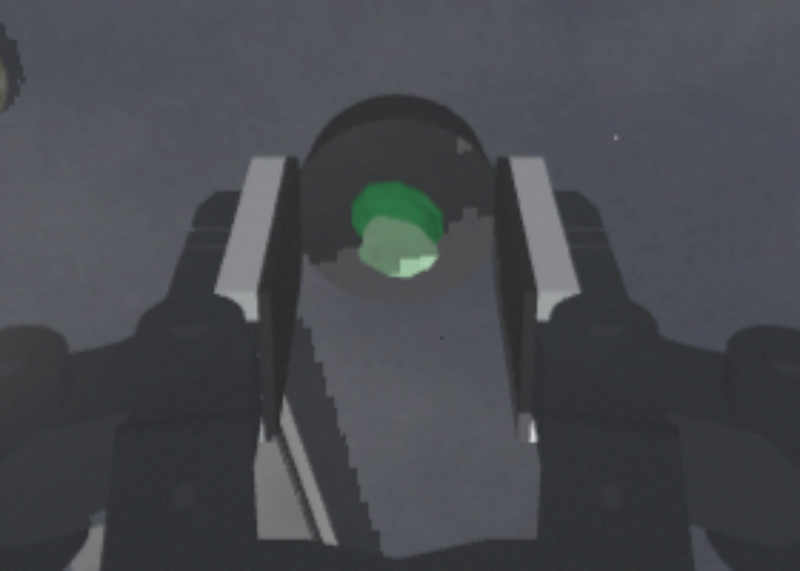

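The jar is held upright at the finger tips, centred at about crop (400,200). Carrying it to above the pocket.

Request:
step_arm([
  [0, 0, 0, -0.0114, 0.0305, -0.0024, 1],
  [0, 0, 0, -0.0114, 0.0305, -0.0024, 1],
  [0, 0, 0, -0.0114, 0.0305, -0.0024, 1],
  [0, 0, 0, -0.0114, 0.0305, -0.0024, 1],
  [0, 0, 0, -0.0114, 0.0305, -0.0024, 1],
  [0, 0, 0, -0.0114, 0.0305, -0.0024, 1],
  [0, 0, 0, -0.0114, 0.0305, -0.0024, 1],
  [0, 0, 0, -0.0114, 0.0305, -0.0024, 1],
  [0, 0, 0, -0.0114, 0.0305, -0.0024, 1],
  [0, 0, 0, -0.0114, 0.0305, -0.0024, 1],
  [0, 0, 0, -0.0114, 0.0305, -0.0024, 1],
  [0, 0, 0, -0.0114, 0.0305, -0.0024, 1],
  [0, 0, 0, -0.0114, 0.0305, -0.0024, 1],
  [0, 0, 0, -0.0114, 0.0305, -0.0024, 1],
  [0, 0, 0, 0, 0, 0, 1],
  [0, 0, 0, 0, 0, 0, 1],
])

```text
time: 23.4
tool_pos: [686.4, 136.9, 185.1]
tcp_rot: [-180.0, -0.2, 175.0]
wrist_force: [0.3, 0.2, -0.9]
opening: 30.4
```

```bash
cat > pk.py <<'E'
from push import *; from h import st
import sys
st();p,d,W=look("wrist",sys.argv[1])
for t in ("pocket","jar_mid"):
    print(t,[(np.round(m['position'],1).tolist(),round(m['conf'],2)) for m in nets.mark_of("wrist",t)[:2]])
# pocket floor from depth: points at z 45..56 near expected
d2=np.hypot(W[...,0]-690,W[...,1]-133);m=(d2<40)&(W[...,2]>44)&(W[...,2]<56.5);w=W[m]
if len(w)>10: (c,rr)=cv2.minEnclosingCircle(w[:,:2].astype(np.float32));print('floor',len(w),np.round(c,1),round(rr,1),np.median(w[:,2]).round(1))
m2=(d2<40)&(W[...,2]>56.5)&(W[...,2]<64);print('mouth z',np.median(W[...,2][m2]).round(1) if m2.any() else None)
T=(W-p0)@R0.as_matrix();m3=(abs(T[...,1])<13)&(abs(T[...,0])<22)&(T[...,2]>5)&(T[...,2]<45);t=T[m3]
print('jar pts in tool',len(t),np.percentile(t,[2,50,98],axis=0).round(1).tolist() if len(t) else '')
E
python3 pk.py wr4
```

```text
23.4 [686.4 136.9 185.1] [-180.    -0.2  175. ] [ 0.3  0.2 -0.9] [ -3.  51. -25.  78.  23.  56.  52.] 30.4
pocket [([693.9, 133.8, 60.6], 0.9)]
jar_mid [([689.7, 136.8, 162.1], 0.67)]
floor 1824 [693.3 133.9] 18.5 50.9
mouth z 59.9
jar pts in tool 3705 [[-15.5, -12.1, 12.1], [3.0, 0.4, 22.1], [15.1, 12.3, 32.2]]
```

View pics/wr4.png

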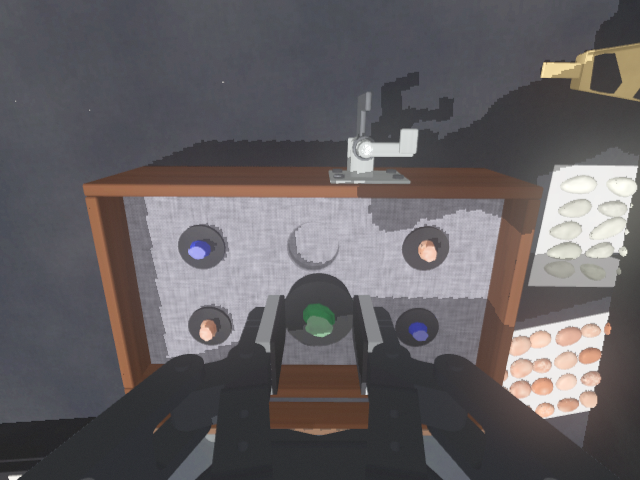

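```bash
python3 - <<'E'
from push import *
p,d,W=look("wrist");T=(W-p0)@R0.as_matrix()
for lo,hi in ((8,14),(14,20),(20,26),(26,31),(31,36)):
    m=(abs(T[...,1])<8)&(abs(T[...,0])<24)&(T[...,2]>lo)&(T[...,2]<hi);t=T[m]
    if len(t)>5: print(lo,hi,len(t),'x',np.percentile(t[:,0],[0,2,98,100]).round(1),'z',np.median(t[:,2]).round(1))
m=(abs(T[...,1])<5)&(abs(T[...,0])<22)&(T[...,2]>5)&(T[...,2]<38);v,u=np.where(m)
col=np.where(u==320)[0]
print([(int(v[i]),*T[v[i],320,[0,2]].round(1).tolist()) for i in col[::5]])
w=W[(np.hypot(W[...,0]-693.3,W[...,1]-133.9)<30)&(W[...,2]>44)&(W[...,2]<56.5)];c,rr=cv2.minEnclosingCircle(w[:,:2].astype(np.float32));print(c,rr)
R=tool(0,174.7);print((R0.inv()*R).as_rotvec().round(4),p0,'d to pocket xy',R0.inv().apply(np.array([c[0],c[1],p0[2]])-p0).round(1))
E
```

```text
8 14 420 x [-5.9 -5.3  4.   4.5] z 12.6
14 20 326 x [-6.4 -2.5  5.3  5.9] z 18.1
20 26 1560 x [-17.4 -16.2  15.4  16.2] z 22.3
26 31 109 x [11.5 12.  15.  15.1] z 29.0
31 36 81 x [11.4 11.5 14.8 15.1] z 32.6
[(273, 15.1, 32.2), (278, 14.4, 28.3), (283, 14.9, 22.2), (288, 12.1, 23.0), (293, 10.2, 21.9), (298, 7.3, 22.6), (303, 5.6, 21.3), (308, 4.7, 18.5), (313, 2.3, 18.5), (318, 3.1, 13.0), (323, 1.4, 12.0), (328, -1.9, 13.2), (333, -3.4, 11.8), (338, -13.3, 22.6), (343, -16.3, 23.1)]
(693.4500732421875, 133.77110290527344) 18.48182487487793
[-0.0037 -0.0022 -0.0001] [686.67759412 131.38953965 185.61168068] d to pocket xy [-6.5  3.  -0. ]
```

The view shows the empty pocket at (314,243), floor-fit centre (693.4,133.8), and the held jar at (320,315), centred about 1 mm ahead of the TCP. Aligning and descending part way.

Request:
step_arm([
  [-0.004, -0.002, 0, -0.0028, 0.0015, 0.015, 1],
  [0, 0, 0, -0.0027, 0.0015, 0.02, 1],
  [0, 0, 0, 0, 0, 0.02, 1],
  [0, 0, 0, 0, 0, 0.014, 1],
  [0, 0, 0, 0, 0, 0.006, 1],
  [0, 0, 0, 0, 0, 0, 1],
  [0, 0, 0, 0, 0, 0, 1],
  [0, 0, 0, 0, 0, 0, 1],
  [0, 0, 0, 0, 0, 0, 1],
  [0, 0, 0, 0, 0, 0, 1],
])

```text
time: 24.43
tool_pos: [694.0, 136.3, 113.3]
tcp_rot: [179.8, 0.2, 174.8]
wrist_force: [0.1, -0.1, -0.5]
opening: 29.9
```

```bash
cat > al.py <<'E'
from push import *; from h import st
st();R=tool(0,174.7);print('rot',(R0.inv()*R).as_rotvec().round(4))
p,d,W=look("wrist");s=r.get_state()
w=W[(np.hypot(W[...,0]-693.4,W[...,1]-133.8)<30)&(W[...,2]>44)&(W[...,2]<56.5)]
if len(w)>20: print(cv2.minEnclosingCircle(w[:,:2].astype(np.float32)),len(w))
jar=p0+R0.apply([-1,0,23]);print('jar',jar.round(1),'move',R0.inv().apply(np.array([693.4,133.8,62])-jar).round(1),s['tool_pos'].round(1))
E
python3 al.py
```

```text
24.43 [694.  136.3 113.3] [179.8   0.2 174.8] [ 0.1 -0.1 -0.5] [ -4.  56. -23.  80.  25.  49.  50.] 29.9
rot [0.0038 0.0039 0.0012]
((693.2907104492188, 133.832763671875), 18.571325302124023) 1825
jar [695.1 136.3  90.3] move [ 1.5 -2.8 28.2] [693.8 136.3 113. ]
```

Request:
step_arm([
  [0.004, 0.004, 0.001, 0.0015, -0.0028, 0.005, 1],
  [0, 0, 0, 0, 0, 0.009, 1],
  [0, 0, 0, 0, 0, 0, 1],
  [0, 0, 0, 0, 0, 0, 1],
  [0, 0, 0, 0, 0, 0, 1],
  [0, 0, 0, 0, 0, 0, 1],
])

```text
time: 24.98
tool_pos: [691.7, 133.6, 98.1]
tcp_rot: [-180.0, -0.1, 174.7]
wrist_force: [0.4, -0.4, -0.5]
opening: 30.1
```

```bash
python3 al.py
```

```text
24.98 [691.7 133.6  98.1] [-1.800e+02 -1.000e-01  1.747e+02] [ 0.4 -0.4 -0.5] [ -4.  57. -23.  80.  26.  48.  50.] 30.1
rot [-0.0007 -0.0017  0.0003]
((692.79736328125, 133.9325408935547), 18.46558380126953) 911
jar [692.7 133.5  75.1] move [-0.7  0.3 13.1] [691.8 133.7  98.2]
```

Aligned to under 1 mm. Inserting slowly.

Request:
step_arm([
  [0, 0, 0, -0.0004, 0.0002, 0.003, 1],
  [0, 0, 0, 0, 0, 0.003, 1],
  [0, 0, 0, 0, 0, 0.002, 1],
  [0, 0, 0, 0, 0, 0, 1],
  [0, 0, 0, 0, 0, 0, 1],
])

```text
time: 25.45
tool_pos: [691.8, 133.6, 89.8]
tcp_rot: [-179.9, -0.1, 174.7]
wrist_force: [0.3, 0.1, 0.2]
opening: 30.0
```

Request:
step_arm([
  [0, 0, 0, 0, 0, 0.002, 1],
  [0, 0, 0, 0, 0, 0.002, 1],
  [0, 0, 0, 0, 0, 0, 1],
  [0, 0, 0, 0, 0, 0, 1],
])

```text
time: 25.78
tool_pos: [691.9, 133.6, 85.9]
tcp_rot: [-179.9, -0.1, 174.7]
wrist_force: [-1.1, 0.2, 0.4]
opening: 30.6
```

Request:
step_arm([
  [0, 0, 0, 0, 0, 0.0007, 1],
  [0, 0, 0, 0, 0, 0, 1],
  [0, 0, 0, 0, 0, 0, 0.6],
  [0, 0, 0, 0, 0, 0, 0.45],
  [0, 0, 0, 0, 0, 0, 0.4],
  [0, 0, 0, 0, 0, 0, 0.4],
  [0, 0, 0, 0, 0, 0, 0.4],
  [0, 0, 0, 0, 0, -0.01, 0.4],
  [0, 0, 0, 0, 0, -0.02, 0.4],
  [0, 0, 0, 0, 0, -0.03, 0.4],
  [0, 0, 0, 0, 0, -0.03, 0.4],
  [0, 0, 0, 0.01, 0, -0.03, 0.4],
  [0, 0, 0, 0.03, 0, -0.02, 0.4],
  [0, 0, 0, 0.03, 0, 0, 0.4],
  [0, 0, 0, 0, 0, 0, 0.4],
  [0, 0, 0, 0, 0, 0, 0.4],
])

```text
time: 27.12
tool_pos: [621.0, 140.6, 226.8]
tcp_rot: [-179.9, -0.1, 174.8]
wrist_force: [-0.1, 0.3, -0.3]
opening: 51.1
```

```bash
python3 lid.py; python3 - <<'E'
from push import *
p,d,W=look("wrist","wr5");look("scene")
for c in("wrist","scene"):
    print(c,[(np.round(m['position'],1).tolist(),round(m['conf'],2)) for m in nets.mark_of(c,"jar_mid")[:3]])
look("top");print([(t,np.round(nets.mark_of("top",t)[0]['position']).tolist()) for t in ("sorting_dish","palm_stone3","loupe","bead_scoop","price_book") if nets.mark_of("top",t)])
E
```

```text
27.12 [621.  140.6 226.8] [-1.799e+02 -1.000e-01  1.748e+02] [-0.1  0.3 -0.3] [ -3.  44. -26.  89.  22.  53.  49.] 51.1
tip case -104.6 0.8 204.8 F [-0.1  0.3 -0.3] t 27.12
lid [1.57 1.64 1.7 ] 1494
lid [1.53 1.62 1.66] 1348
wrist [([693.0, 131.6, 63.6], 0.64)]
scene [([692.7, 133.1, 62.5], 0.43)]
[('sorting_dish', [413.0, -143.0, -2.0]), ('palm_stone3', [509.0, -419.0, -4.0]), ('loupe', [580.0, -436.0, 0.0]), ('bead_scoop', [590.0, 358.0, 1.0]), ('price_book', [373.0, 339.0, 1.0])]
```

View pics/wr5.png

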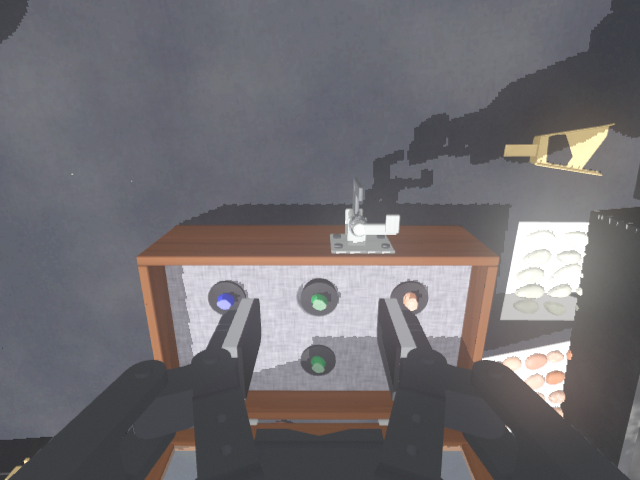

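The jar sits flat in the pocket at (318,297), the catch blade at (357,200) is back at rest, and the lid is open at about 1.6 rad. Handing in.

```bash
python3 -c "
from h import *
print(r.hand_in());st()"
```

```text
the job is handed in; nothing more can be done
None
the job is handed in; nothing more can be done
```

The lid is open, the jar is in the pocket, and the job is handed in at about 27 s of the 72 s allowed. The hand-in reports no verdict.

**Catch and lid:** I reached under the lip with closed fingers and felt along it to the left until they touched the catch. I pushed it about 10 mm aside at roughly 5 N and held it there while lifting with about 6 N. I then swung the lid open and let go. Later I nudged it from about 1.4 to about 1.6 rad to make room for the wrist.

**Jar:** I picked the jar up, lined it up with the empty pocket to under 1 mm, and lowered it in. No resistance showed on the way down.

**Last checks before hand-in:**
- **Lid:** it read about 1.6 rad in two cameras, with nothing touching it.
- **Jar:** the networks put its centre at about (693, 132–133, 63) mm. The pocket is at about (693, 134), and the expected seated height is 62 mm. It looks upright in the wrist picture.
- **Catch:** it looks back at rest in the same picture. I did not measure its angle.
- **Bystanders:** the dish, one of the two palm stones, the loupe, the scoop and the book read within about 4 mm of where they started. I did not re-read the position of the other palm stone.

**What went less than smoothly:** on first going under the lip, the fingers pressed it briefly with about 10 N in all (about 5 N of it upward). I backed off at once. The catch gave way about 8 mm further left than expected because the closed fingertips are thinner than I assumed.

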